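Set up the preheat plate and clamp the power modules

ROBOT

A 7-joint arm with a two-finger parallel gripper is mounted at the origin on the work surface. World frame = base frame: x ahead of the robot, y to its left, z up, the work surface at z = 0. Lengths are in m, angles in rad, forces in N, time in s.
With the tool pointing down it reaches from about 0.35 to 0.9 m from the base axis. Payload 8.1 kg.
Tool frame: the origin (TCP) lies midway between the tips of the shut fingers; the grasp point (between the pads) lies arm.grip_point_offset behind it (arm.grip_point_offset is the distance from the TCP to the grasp point, in m); y points along the fingers, z is the direction in which the jaws open and shut, and the axes are right-handed (so a half turn about y gives the same grasp; the last joint's range is limited). The gripper opens to 92 mm and grips with 3 to 60 N. Pads are 19 mm wide; open, the fingers measure 130 mm over their backs; the gripper's body (75 mm by 190 mm) begins 47 mm behind the grasp point.
Start: joints at [1.244, 0.434, 0.025, 1.573, -0.012, 1.134, -0.075], TCP at [0.139, -0.609, 0.227] pointing down, gripper open.
Joint ranges: [-2.62, 2.62], [-0.44, 2.09], [-1.27, 1.32], [0.08, 2.57], [-1.32, 4.46], [0.12, 2], [-2.74, 2.74]. Speed limits (rad/s): [2.22, 2.22, 3.01, 3.01, 3.14, 3.14, 3.14].

INTERFACE

Orientations are given as a rotation vector (axis times angle).
In Python, from cell import arm, get_image, camera_info gives the robot as it stands.
- The arm moves only by the tool carry_out, never from a script. Its argument "steps" is one flat list of numbers, 5 for each row, row after row: the opening, from 0 (shut) to 1 (fully open), then the shift along the world's x, y, z in units of 0.1 m (1.0 is 0.1 m), then the turn about the world's z in units of 45 degrees (1.0 is 45 degrees). In form: [hand, dx, dy, dz, spin, hand, dx, dy, dz, spin, ...]. A call has 1 to 12 rows; each row is the pose to reach, as a shift and turn from the pose commanded when the call began; what a row does not reach only later rows make up. A row lasts 1/10 s, in which the tool goes at most 50 mm and 8.59 degrees, less where a joint would pass 70% of its speed; a pose out of reach is approached as far as the arm can. A call with a number of a shift or a turn outside -1 to 1 is refused whole. A call with a gripper value outside its range is refused whole. The fingers move at their own pace and stop on an object; "grip_force" is the grip in N (left out, the last holds). Time passes only in rows, so rows that repeat a pose let the fingers close. It gives the time, the measured TCP pose, the force and the opening at its end, in the units of the state.
- arm.observe(): the state, without advancing time (a new reading comes with each control period).
- get_image(name): name is "side" or "top"; returns (picture, depth): 384x512x3 uint8, red, green, blue; 384x512 float32, m along the optical axis (not along the pixel's ray), 0 where there is no reading.
- camera_info(name): a dict with "fovy" (degrees; the focal length in pixels is half the picture's height over the tangent of half this angle, whatever the lens; pixels are square), "cx", "cy" (the principal point, pixels), "dist_coeffs" ([k1, k2, p1, p2, k3] as OpenCV has them; the pictures are not rectified), "R" (3x3) and "t" (3): a world point X has camera coordinates R X + t. Camera axes: x right, y down, z forward; pixel columns grow to the right and rows downward; lengths in m; the calibration is good to about 2 mm. A picture is of the moment at which its call begins. camera_info takes no time and is no camera call.
- arm.sign_off(): hands the job in, once; it reports no verdict.
The state is a dict: "clock": time; "joints": joint angles; "dq": joint speeds; "joint_efforts": joint torques, N m; "position": TCP position; "ee_rot": TCP orientation; "force": force on the tool from outside, world axes, zero at the start; "ft_torque": the same for the moment, N m; "width": opening from 0.0 (shut) to 1.0 (fully open).
Only numpy, scipy, OpenCV 4.12 (cv2) and the standard library are available. Lean on these libraries where they do the work, as an engineer would, in place of code of your own. Each camera call takes 0.05 s, during which the arm holds its last target. There are 200 camera calls.

TASK

Get this preheat station ready: the two pans stay upright on their heating rings, but swing their handles inward so that each lies wholly over the preheat plate, clear of the other pan, its handle and the lidded pot, and set every power module flat into a pocket of the fixture, one to a pocket. Then put the cover plate over both guide pins and lower it until it rests flat on the pin shoulders, and last of all push the plate's toggle switch over to on. Leave the pot, the bottle and the tin alone.

Things in the scene. Friction and masses are not known exactly. Their poses are not given: they have to be found in the camera images.
- hob: Bench preheat plate, a flat grey box with a dark steel top, 250 mm (x) by 440 mm (y), 50 mm high, fixed. Origin: centre of its underside, at bench level; its top is at z = 0.050. Its front edge (own x = -125 mm) faces the robot, own +y is to the left. It carries two heating rings, the switch and the lidded pot.
- ring_l (a point): Centre of the left heating ring, a thin steel circle 104 mm across on the plate's top: own x -70, y +155 mm of the preheat plate.
- ring_r (a point): Centre of the right heating ring, as the left: own x -70, y -155 mm of the preheat plate.
- pan_l: The left small steel pan: open, 80 mm across, 45 mm high, 0.3 kg, loose on the preheat plate. Origin: centre of its underside. A steel bar handle, 14 mm wide, 12 mm high, runs along the pan's own -x axis from its wall to 128 mm from the centre, its middle 36 mm above the underside. It starts within 12 mm of point ring_l, handle out over the front edge.
- pan_r: The right small steel pan: open, 80 mm across, 45 mm high, 0.3 kg, loose on the preheat plate. Origin: centre of its underside. A steel bar handle, 14 mm wide, 12 mm high, runs along the pan's own -x axis from its wall to 128 mm from the centre, its middle 36 mm above the underside. It starts within 12 mm of point ring_r, handle out over the front edge.
- tip_l (a point): Free end of the left pan's handle (128 mm from the pan's centre).
- tip_r (a point): Free end of the right pan's handle.
- pot: Bystander and the pans' neighbour: lidded round aluminium pot, 88 mm across, 76 mm high with its knob, no handle, standing at the back centre of the preheat plate (about own x +60, y 0). Origin: centre of its underside. Leave it where it is.
- switch (a joint): Toggle lever of the preheat plate, on a block at the right rear of the plate (own x +60, y -185 mm). 0 (at the start up to 0.15): off, leaning to the plate's own -x (towards the robot); 1.0 rad: on, leaning to own +x (0.5 rad off upright either way). It stays where it is left; about 1 to 2 N at the ball moves it. Block 70 x 50 mm, 25 mm high.
- switch_tip (a point): Centre of the white ball, 26 mm across, at the top of the toggle lever; 60 mm from the hinge, which lies across the plate (along its own y) 22 mm above the plate's top.
- fixture: Base of the clamping fixture, fixed on the bench: aluminium plate 220 mm (own x) by 110 mm (own y), 20 mm thick. Origin: centre of its underside, at bench level. In its top are four square pockets, 33 mm wide and 8 mm deep (floor 12 mm above the underside). Two upright guide pins stand at its ends.
- pin_a (a point): Tip of one guide pin, at the fixture's own x = -95 mm, y = 0 (the other, alike, is at x = +95 mm), 60 mm above the bench: 10 mm thick, the last 6 mm tapered. At its foot is a shoulder 18 mm across whose top is 36 mm above the bench; the cover's underside rests on both shoulders.
- cover: Cover plate of the fixture, loose, lying flat on the bench at the start: aluminium, 220 mm (own x) by 110 mm (own y), 10 mm thick, 0.45 kg, with two through holes 13 mm wide at own x = -95 and +95 mm, y = 0, for the guide pins. Origin: centre of the underside. Either way round fits.
- cover_grip (a point): Centre of the cover's black bar grip, 29 mm above the cover's underside: bar 80 mm long (cover's x), 22 mm wide (y), standing from 10 to 48 mm above the underside.
- pocket1 (a point): Centre of the floor of a pocket of the fixture, at its own x -33, y -22 mm, 12 mm above the bench; the pocket's sides run along the fixture's own x and y.
- pocket2 (a point): Centre of the floor of a pocket of the fixture, at its own x -33, y 22 mm, 12 mm above the bench; the pocket's sides run along the fixture's own x and y.
- pocket3 (a point): Centre of the floor of a pocket of the fixture, at its own x 33, y -22 mm, 12 mm above the bench; the pocket's sides run along the fixture's own x and y.
- pocket4 (a point): Centre of the floor of a pocket of the fixture, at its own x 33, y 22 mm, 12 mm above the bench; the pocket's sides run along the fixture's own x and y.
- mod1: Small metal power module with a finned top, 28 x 28 mm square, 22 mm high, 60 g, loose, standing on the bench (may be absent: None). Origin: centre of its underside. Any pocket will do, any way round; seated, it stands 14 mm out of its pocket.
- mod2: Small metal power module with a finned top, 28 x 28 mm square, 22 mm high, 60 g, loose, standing on the bench (may be absent: None). Origin: centre of its underside. Any pocket will do, any way round; seated, it stands 14 mm out of its pocket.
- mod3: Small metal power module with a finned top, 28 x 28 mm square, 22 mm high, 60 g, loose, standing on the bench (may be absent: None). Origin: centre of its underside. Any pocket will do, any way round; seated, it stands 14 mm out of its pocket.
- mod4: Small metal power module with a finned top, 28 x 28 mm square, 22 mm high, 60 g, loose, standing on the bench (may be absent: None). Origin: centre of its underside. Any pocket will do, any way round; seated, it stands 14 mm out of its pocket.
- flux: Bystander: small bottle, 40 mm across, 90 mm high, standing on the bench beyond the fixture, behind the switch. Origin: centre of its underside.
- tin: Bystander: brass tip-cleaner tin, 70 mm across, 44 mm high, on the bench at the right. Origin: centre of its underside.
Things that resemble listed ones, but are neither listed nor needed, are in the scene too. What is shaped like the pan_l but blue, orange or purple is not meant.

How it is judged:
On the way, in this order (a step that is already met when the one before it is completed fails the run):
1. both handles are swung in over the plate and every module sits in a pocket (x of tip_l in the frame of hob between -0.123 and 0.123 m and y of tip_l in the frame of hob between -0.218 and 0.218 m and horizontal distance between tip_l and pan_r above 0.052 m and horizontal distance between each of tip_l, tip_r and pot above 0.056 m and horizontal distance between pan_l and ring_l below 0.025 m and angle between each of pan_l, pan_r's own z axis and vertical below 0.06 rad and height (world z) of each of pan_l, pan_r above 0.045 m and linear speed of each of pan_l, pan_r below 0.03 m/s and x of tip_r in the frame of hob between -0.123 and 0.123 m and y of tip_r in the frame of hob between -0.218 and 0.218 m and horizontal distance between tip_r and pan_l above 0.052 m and horizontal distance between pan_r and ring_r below 0.025 m and horizontal distance between tip_l and tip_r above 0.02 m and (horizontal distance between mod1 and pocket1 below 0.007 m or horizontal distance between mod1 and pocket2 below 0.007 m or horizontal distance between mod1 and pocket3 below 0.007 m or horizontal distance between mod1 and pocket4 below 0.007 m) and z of each of mod1, mod2, mod3, mod4 in the frame of fixture below 0.015 m and angle between each of mod1, mod2, mod3, mod4's own z axis and vertical below 0.08 rad and (horizontal distance between mod2 and pocket1 below 0.007 m or horizontal distance between mod2 and pocket2 below 0.007 m or horizontal distance between mod2 and pocket3 below 0.007 m or horizontal distance between mod2 and pocket4 below 0.007 m) and (horizontal distance between mod3 and pocket1 below 0.007 m or horizontal distance between mod3 and pocket2 below 0.007 m or horizontal distance between mod3 and pocket3 below 0.007 m or horizontal distance between mod3 and pocket4 below 0.007 m) and (horizontal distance between mod4 and pocket1 below 0.007 m or horizontal distance between mod4 and pocket2 below 0.007 m or horizontal distance between mod4 and pocket3 below 0.007 m or horizontal distance between mod4 and pocket4 below 0.007 m)), for 0.2 s.
2. the cover plate rests on the pin shoulders, over both pins (horizontal distance between cover and fixture below 0.006 m and z of cover in the frame of fixture between 0.033 and 0.0385 m and angle between cover's own z axis and vertical below 0.03 rad and angle between the x axis of cover and the x axis of fixture, either way round below 0.05 rad and linear speed of cover below 0.03 m/s), for 0.2 s.
3. the toggle switch is thrown to on (value of joint switch above 0.8 rad), for 0.2 s.
At the end, for the whole second after the job is handed in: Pans upright within 25 mm of their rings; handle ends over the plate, clear of the other pan and the pot by about 12 mm and of each other by 20 mm; modules on pocket floors (3 mm, 7 mm sideways); cover flat on the shoulders (2.5 mm, 0.03 rad, centred to 6 mm); switch past 0.8 rad; all at rest (all of step 1 and all of step 2 and value of joint switch above 0.8 rad); the robot touches nothing.
It fails at once if the lidded pot is shoved away or tipped (distance of pot from where it was at the start of the episode above 0.04 m or angle between pot's own z axis and vertical above 0.4 rad).
It fails at once if the bottle is shoved away or tipped (distance of flux from where it was at the start of the episode above 0.04 m or angle between flux's own z axis and vertical above 0.4 rad).
It fails at once if the tip-cleaner tin is shoved away or tipped (distance of tin from where it was at the start of the episode above 0.04 m or angle between tin's own z axis and vertical above 0.4 rad).
Of mod1, mod2, mod3, mod4 only 3 to 4 are there at a start; the rules pass over those that are not, and their reading is None.
At some moment in a run one of pan_l, pan_r, mod1, mod2, mod3, mod4 may be knocked a few centimetres aside while the robot is not near it.
Once in a run the grip may slacken for a moment while it holds something.
It also fails if it takes over 210 s, if anything falls off the work surface, if the arm or the gripper's body presses on something with over 40 N, if the wrist force passes 120 N, or if a joint passes its speed limit or range.

## Working session

There is one attempt and no reset: what is moved stays moved. The work goes in short steps, Python scripts to look and compute and a tool call to move; the robot and the scene stay as the last step left them, time stands still between calls to the robot, and variables do not carry over. Pictures are saved under pics/ and viewed, about 12 in all and at most 16, crops included, and the job is handed in when it is done.

Besides the shell and the picture viewer there is one more tool, called after ">>>" as name(argument=value, ...) on one line, values as JSON. carry_out: Moves the arm, as the interface text tells. Shifts and turns lie within -1 to 1; 1 stands for 0.1 m of shift or 45 degrees of turn. Its arguments: {"type":"object","properties":{"steps":{"type":"array","items":{"type":"number"}},"grip_force":{"type":"number"}},"required":["steps"]}

```bash
ls; mkdir -p pics
cat > h.py <<'E'
import numpy as np, cv2
from cell import arm, get_image, camera_info
def K(n):
    c=camera_info(n); f=192/np.tan(np.radians(c["fovy"])/2)
    return np.array([[f,0,c["cx"]],[0,f,c["cy"]],[0,0,1]]),np.array(c["dist_coeffs"],float),np.array(c["R"]),np.array(c["t"])
def ray(n,px):
    k,d,R,t=K(n); u=cv2.undistortPoints(np.array(px,float).reshape(-1,1,2),k,d).reshape(-1,2)
    D=np.c_[u,np.ones(len(u))]@R; return -R.T@t,D
def onz(n,px,z):
    o,D=ray(n,px); s=(z-o[2])/D[:,2]; return o+D*s[:,None]
def cloud(n,dep):
    k,d,R,t=K(n); v,u=np.mgrid[:384,:512]
    o,D=ray(n,np.c_[u.ravel(),v.ravel()]); return (o+D*dep.reshape(-1,1)).reshape(384,512,3)
def proj(n,X):
    k,d,R,t=K(n); return cv2.projectPoints(np.array(X,float).reshape(-1,1,3),cv2.Rodrigues(R)[0],t,k,d)[0].reshape(-1,2)
E
python3 - <<'E'
from h import *
for n in("top","side"):
    p,d=get_image(n); np.savez("/tmp/"+n+"0.npz",p=p,d=d); cv2.imwrite(f"pics/{n}0.png",cv2.resize(p[:,:,::-1],(800,600)))
    k,_,R,t=K(n); print(n,k[0,0],-R.T@t,R[2],(d>0).mean())
print(arm.observe(),arm.grip_point_offset)
E
```

```text
pics
top 347.4455817613979 [0.42171019 0.01449601 1.48839275] [ 0.06957621 -0.02260557 -0.99732048] 0.9959309895833334
side 389.2843195163365 [ 0.15323425 -1.06420325  0.73506133] [ 0.28937032  0.82665463 -0.48260434] 0.9941507975260416
{'clock': 0.1, 'joints': array([ 1.24439201,  0.4351688 ,  0.02496409,  1.57402886, -0.01158657,
        1.13398018, -0.07509061]), 'dq': array([-6.71162894e-04, -1.82084548e-03,  5.72368771e-04, -1.19800286e-03,
        1.73320446e-03,  6.43370506e-04, -2.53510621e-05]), 'joint_efforts': array([ 2.83737201e-03, -6.69131541e+01,  9.88288634e-01, -3.15148330e+01,
       -6.03514141e-02,  3.74320219e-02,  7.22217123e-05]), 'position': array([ 0.13855795, -0.60896972,  0.22600491]), 'ee_rot': array([-0.23660534,  2.10467578, -2.10169342]), 'force': array([ 0.70370972,  0.06130185, -0.3421697 ]), 'ft_torque': array([0.0046186 , 0.02166488, 0.01681305]), 'width': 1.001648715651774} 0.0188
```

View pics/top0.png

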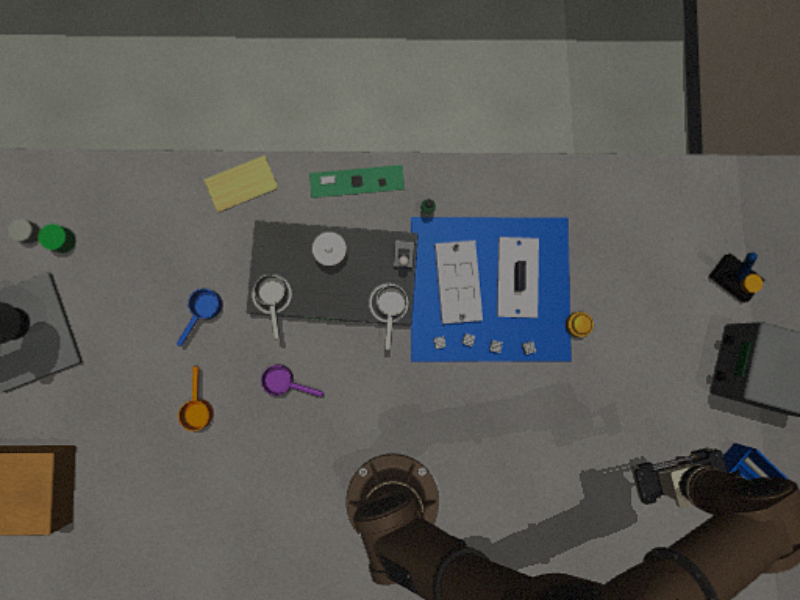

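View pics/side0.png

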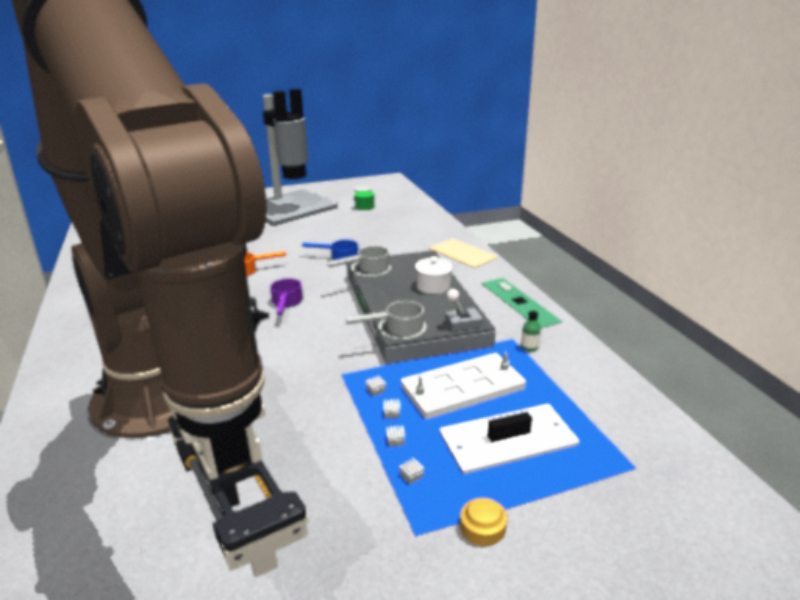

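Both views show four white modules on the blue mat (top view, at (440,342), (469,340), (496,347), (530,348)). The fixture with pins is at (459,283) and the cover with its black grip at (519,277). The steel pans are at (272,292) and (391,301), with blue, orange and purple decoy pans outside the hob. The pot is at (330,249), the switch ball at (404,260), the bottle at (428,208) and the tin at (580,324).

```bash
cat >> h.py <<'E'
def rect(P):
    (c,s,a)=cv2.minAreaRect(P[:,:2].astype(np.float32)*1000); return np.round(c,1),np.round(s,1),round(a,2)
def white(p):
    p=p.astype(int); return ((p[:,:,0]>0.75*p[:,:,2])&(p.sum(2)>150)).astype(np.uint8)
def blobs(n,p,box,z,amin=15):
    # white blobs in pixel box (x0,y0,x1,y1) with 4x upsampling, contour cast on plane z
    x0,y0,x1,y1=box; c=cv2.resize(p[y0:y1,x0:x1],None,fx=4,fy=4,interpolation=cv2.INTER_CUBIC)
    m=cv2.morphologyEx(white(c),cv2.MORPH_CLOSE,np.ones((9,9),np.uint8)); out=[]
    for q in cv2.findContours(m,cv2.RETR_EXTERNAL,cv2.CHAIN_APPROX_NONE)[0]:
        if cv2.contourArea(q)<amin*16: continue
        px=(q.reshape(-1,2)+.5)/4-.5+[x0,y0]
        out.append((px,onz(n,px,z)))
    return out
E
python3 - <<'E'
from h import *
d={n:np.load(f"/tmp/{n}0.npz") for n in("top","side")}
C={n:cloud(n,d[n]["d"]) for n in d}
T=C["top"]
for nm,(x,y) in dict(mat=(345,215),hob=(190,190),fix=(285,165),cov=(322,165),tin=(371,207)).items(): print(nm,np.round(T[y,x],3))
for nm,a,b,box in (("mods",.012,.03,(275,208,352,232)),("cover top",.005,.016,(315,148,348,206)),("grip",.03,.06,(315,148,348,206)),("fix",.012,.028,(276,150,312,210)),
   ("panL",.07,.12,(150,165,195,225)),("panR",.07,.12,(230,165,268,230)),("pot",.08,.15,(190,140,230,180)),("switch",.09,.15,(245,145,270,180)),("hob",.04,.06,(150,135,270,215))):
    x0,y0,x1,y1=box; m=np.zeros((384,512),np.uint8); m[y0:y1,x0:x1]=1
    m&=((T[:,:,2]>a)&(T[:,:,2]<b)).astype(np.uint8)
    n,l,s,c=cv2.connectedComponentsWithStats(m)
    for i in range(1,n):
        if s[i,4]>8: P=T[l==i]; print(nm,s[i,4],np.round(np.median(P,0),4),rect(P))
for px,P in blobs("top",d["top"]["p"],(266,142,362,230),.02): print("white z.02",len(px),px.mean(0).round(1),rect(P))
def side(m): pass
for px,P in blobs("side",d["side"]["p"],(222,220,400,320),.022): print("side white z.022",len(px),px.mean(0).round(1),rect(P))
E
```

```text
mat [ 0.437 -0.404  0.003]
hob [0.539 0.253 0.048]
fix [ 0.65  -0.145  0.021]
cov [ 0.653 -0.307  0.007]
tin [ 0.47  -0.503  0.043]
mods 38 [ 0.4283 -0.208   0.02  ] (array([ 427.1, -206.9]), array([27.2, 27. ]), 72.98)
mods 36 [ 0.4198 -0.1312  0.0193] (array([ 419.7, -128.8]), array([27.6, 24.9]), 16.5)
mods 43 [ 0.4073 -0.28    0.0176] (array([ 409.2, -281.2]), array([26.9, 28.3]), 83.12)
mods 45 [ 0.4073 -0.3712  0.019 ] (array([ 405.9, -371. ]), array([28.5, 27.7]), 18.0)
cover top 1077 [ 0.6001 -0.3407  0.01  ] (array([ 601.6, -343.4]), array([126., 226.]), 89.44)
grip 113 [ 0.6002 -0.3434  0.0475] (array([ 598.8, -345.9]), array([23.2, 78.8]), 88.29)
fix 1178 [ 0.5855 -0.1796  0.0198] (array([ 584.9, -180.9]), array([222.2, 110.9]), 4.97)
panL 176 [0.5193 0.3042 0.0914] (array([512. , 316.7]), array([ 77.3, 160.3]), 88.31)
panR 21 [ 0.6275 -0.0079  0.0748] (array([630.5, -13.9]), array([20.6, 21.5]), 89.91)
panR 15 [ 0.6245 -0.0448  0.0775] (array([628.8, -44.1]), array([15.1, 26.2]), 68.39)
panR 40 [0.5548 0.0024 0.0938] (array([545.3,   3.4]), array([46.6, 77. ]), 3.26)
panR
[... 1032 characters left out ...]
 148 [252.8 278.6] (array([ 408. , -288.2]), array([47.1, 29. ]), 70.46)
side white z.022 786 [324.3 279.7] (array([ 594.7, -356.9]), array([117.4, 222.6]), 88.24)
side white z.022 137 [250.2 261.2] (array([ 426.1, -214. ]), array([48.5, 28.5]), 70.8)
side white z.022 689 [231.2 290.8] (array([ 327.1, -280.1]), array([297.6,  73.7]), 89.74)
side white z.022 125 [240.  246.3] (array([ 420.1, -136.1]), array([37.7, 47.5]), 6.45)
side white z.022 716 [296.1 245.2] (array([ 592.6, -186.5]), array([247.3, 131.3]), 4.97)
side white z.022 865 [376.5 243.8] (array([ 776.8, -257.4]), array([361.4, 222.4]), 52.92)
side white z.022 821 [264.2 224.4] (array([536.1, -73.9]), array([107. , 316.7]), 69.94)
```

```bash
cat >> h.py <<'E'
def pans(d,show=True):
    T=cloud("top",d); r={}
    for nm,box in (("L",(150,160,196,230)),("R",(228,160,268,230))):
        x0,y0,x1,y1=box; m=np.zeros((384,512),np.uint8); m[y0:y1,x0:x1]=1
        m&=((T[:,:,2]>.062)&(T[:,:,2]<.115)&(T[:,:,0]<.625)).astype(np.uint8)
        mc=cv2.morphologyEx(m,cv2.MORPH_CLOSE,cv2.getStructuringElement(2,(15,15))); disk=cv2.morphologyEx(mc,cv2.MORPH_OPEN,cv2.getStructuringElement(2,(11,11)))
        ct=max(cv2.findContours(disk,cv2.RETR_EXTERNAL,cv2.CHAIN_APPROX_NONE)[0],key=cv2.contourArea).reshape(-1,2)
        W=onz("top",ct,.095); (c,rad)=cv2.minEnclosingCircle((W[:,:2]*1000).astype(np.float32))
        e=cv2.fitEllipse((W[:,:2]*1000).astype(np.float32)); c=np.array(e[0])
        H=T[(m>0)&(cv2.dilate(disk,np.ones((3,3)))==0)]; H=H[np.linalg.norm(H[:,:2]*1000-c,axis=1)<140]*1000
        v=H[:,:2].mean(0)-c; far=H[np.linalg.norm(H[:,:2]-c,axis=1).argmax()]
        r[nm]=(c,v); print(nm,"c",c.round(1),"axes",np.round(e[1],1),"n",len(H),"hz",np.median(H[:,2]).round(1),"dir",np.degrees(np.arctan2(v[1],v[0])).round(1),"far",far.round(1),"hmean",H.mean(0).round(1))
    return r
def tool():
    s=arm.observe(); R=cv2.Rodrigues(np.array(s["ee_rot"]))[0]
    print("t",s["clock"],"p",np.round(s["position"],4),"jaw yaw",np.degrees(np.arctan2(R[1,2],R[0,2])).round(2),"y",R[:,1].round(3),"w",round(s["width"],3),"F",np.round(s["force"],1),"j",np.round(s["joints"],2))
E
python3 - <<'E'
from h import *
d=np.load("/tmp/top0.npz"); pans(d["d"]); tool()
p=d["p"]; cv2.imwrite("pics/crop1.png",cv2.resize(p[125:240,140:370,::-1],None,fx=3.4,fy=3.4,interpolation=2))
E
```

```text
L c [551.7 313.3] axes [78.2 83.4] n 71 hz 91.3 dir -172.3 far [431.5 291.9  90.2] hmean [465.9 301.8  91.1]
R c [527.7   3.7] axes [73.4 80.9] n 89 hz 91.6 dir -174.8 far [403.7  20.2  85.1] hmean [4.884e+02 1.000e-01 8.760e+01]
t 0.1 p [ 0.1386 -0.609   0.226 ] jaw yaw -77.18 y [-0.     0.001 -1.   ] w 1.002 F [ 0.7  0.1 -0.3] j [ 1.24  0.44  0.02  1.57 -0.01  1.13 -0.08]
```

View pics/crop1.png

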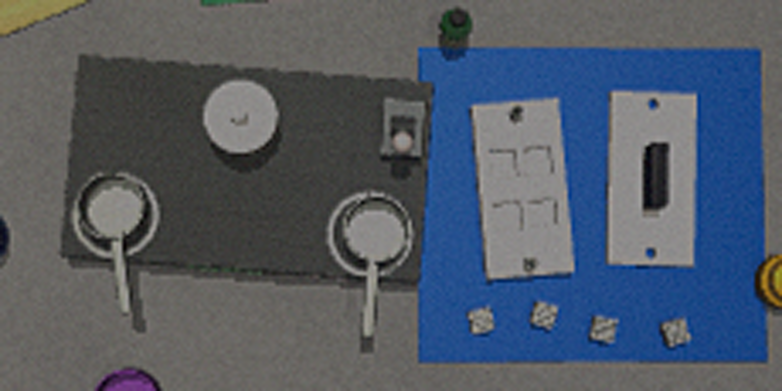

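The crop confirms the choice: the two steel pans on the hob, and four modules, fixture and cover on the mat. I'll start with the rightmost module and square it by squeezing it both ways, which also lets me check the camera against the robot.

>>> carry_out(steps=[0.55, 0.9, 0.8, 0, 0.16, 0.55, 0.9, 0.8, 0, 0.16, 0.55, 0.9, 0.8, 0, 0.16], grip_force=10)

```text
clock: 0.4
position: [0.233, -0.5257, 0.2264]
ee_rot: [-0.361, 2.029, -2.025]
force: [-0.3, 0.0, 0.4]
width: 0.789
```

>>> carry_out(steps=[0.55, 0.9, 0.8, -0.6, 0, 0.55, 0.9, 0.8, -0.6, 0, 0.55, 0.9, 0.8, -0.6, 0])

```text
clock: 0.7
position: [0.3206, -0.4464, 0.1653]
ee_rot: [-0.361, 2.032, -2.028]
force: [0.3, -0.8, -0.2]
width: 0.562
```

>>> carry_out(steps=[0.55, 0.88, 0.78, -0.8, 0, 0.55, 0.88, 0.78, -0.8, 0, 0.55, 0.88, 0.78, -0.8, 0, 0.55, 0.88, 0.78, -0.8, 0])

```text
clock: 1.1
position: [0.4095, -0.3652, 0.0836]
ee_rot: [-0.367, 2.033, -2.021]
force: [0.4, -0.1, 0.2]
width: 0.548
```

Run:
```python
from h import *
tool()
p,d=get_image("side"); cv2.imwrite("pics/s1.png",cv2.resize(p[200:384,150:400,::-1],None,fx=3,fy=3,interpolation=2))
```

```text
t 1.1 p [ 0.4095 -0.3652  0.0836] jaw yaw -69.52 y [-0.002  0.006 -1.   ] w 0.548 F [ 0.4 -0.1  0.2] j [ 0.71  0.48 -0.11  1.91  0.07  0.76 -0.65]
```

View pics/s1.png

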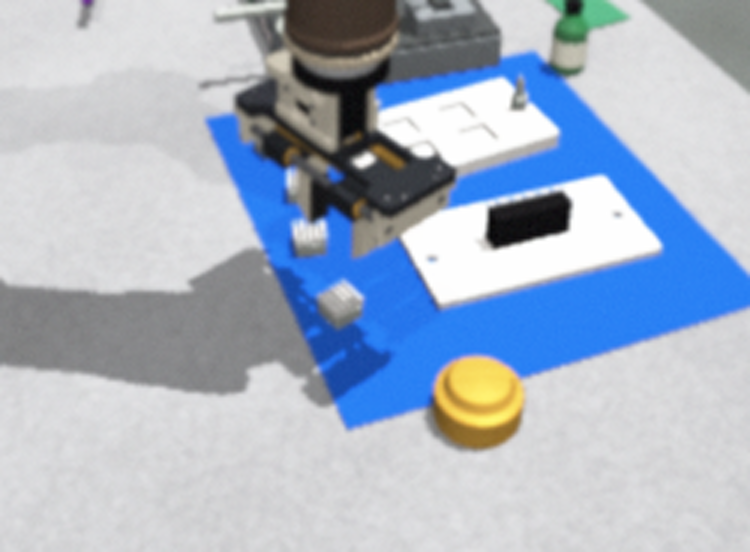

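The hand is above the modules, with M4 at (340,303) in this crop and nothing else nearby. Lowering for the two squeezes.

>>> carry_out(steps=[0.55, 0, 0, -0.4, 0, 0.55, 0, 0, -0.75, 0, 0.55, 0, 0, -0.75, 0, 0, 0, 0, -0.75, 0, 0, 0, 0, -0.75, 0, 0, 0, 0, -0.75, 0, 0, 0, 0, -0.75, 0, 0, 0, 0, -0.75, 0, 0, 0, 0, -0.75, 0])

```text
clock: 2.05
position: [0.4074, -0.3724, 0.0134]
ee_rot: [-0.357, 2.029, -2.033]
force: [-0.3, 0.5, 8.4]
width: 0.307
```

```bash
python3 -c "
from h import *
tool()"
```

```text
t 2.05 p [ 0.4074 -0.3724  0.0134] jaw yaw -70.0 y [ 0.002 -0.002 -1.   ] w 0.307 F [-0.3  0.5  8.4] j [ 0.71  0.59 -0.09  1.95  0.09  0.6  -0.66]
```

>>> carry_out(steps=[0.55, 0, 0, 0.05, 0, 0.55, 0, 0, 0.05, 0, 0.55, 0, 0, 0.05, 0, 0.55, 0, 0, 0.05, 0, 0.55, 0, 0, 0.05, 0.2, 0.55, 0, 0, 0.05, 0.4, 0.55, 0, 0, 0.05, 0.6, 0.55, 0, 0, 0.05, 0.8, 0.55, 0, 0, 0.05, 1, 0.55, 0, 0, 0.05, 1])

```text
clock: 3.05
position: [0.4064, -0.3714, 0.0165]
ee_rot: [-0.972, 1.521, -1.52]
force: [-0.2, 0.1, -0.1]
width: 0.552
```

>>> carry_out(steps=[0.55, 0, 0, 0, 0.2, 0.55, 0, 0, 0, 0.4, 0.55, 0, 0, 0, 0.6, 0.55, 0, 0, 0, 0.8, 0.55, 0, 0, 0, 1, 0.55, 0, 0, 0, 1, 0, 0, 0, 0, 1, 0, 0, 0, 0, 1, 0, 0, 0, 0, 1, 0, 0, 0, 0, 1, 0, 0, 0, 0, 1, 0, 0, 0, 0, 1])

```text
clock: 4.25
position: [0.4068, -0.3713, 0.0168]
ee_rot: [-1.354, 0.948, -0.948]
force: [0.5, 0.4, -0.2]
width: 0.302
```

```bash
python3 -c "
from h import *
tool()"
```

```text
t 4.25 p [ 0.4068 -0.3713  0.0168] jaw yaw 20.0 y [ 0. -0. -1.] w 0.302 F [ 0.5  0.4 -0.2] j [ 1.01  0.64 -0.52  1.93  0.48  0.7   0.55]
```

>>> carry_out(steps=[0.55, 0, 0, 0, 0, 0.55, 0, 0, 0, 0, 0.55, 0, 0, 0, 0, 0.55, 0, 0, 0.4, 0, 0.55, 0, 0, 0.8, 0, 0.55, 0, 0.5, 0.8, 0, 0.55, 0, 1, 0.8, 0, 0.55, 0.03, 1, 0.8, 0, 0.55, 0.03, 1, 0.8, 0])

```text
clock: 5.15
position: [0.4101, -0.2705, 0.0971]
ee_rot: [-1.356, 0.945, -0.947]
force: [-0.7, -0.9, -0.2]
width: 0.552
```

>>> carry_out(steps=[0.55, 0, 0.5, 1, 0, 0.55, 0, 1, 1, 0, 0.55, 0, 1, 1, 0, 0.55, 0, 1, 1, 0])

```text
clock: 5.55
position: [0.412, -0.1683, 0.2001]
ee_rot: [-1.354, 0.94, -0.949]
force: [0.2, -0.1, -0.8]
width: 0.547
```

Run:
```python
from h import *
tool()
for n in("top","side"):
    p,d=get_image(n); np.savez(f"/tmp/{n}1.npz",p=p,d=d); q=np.load(f"/tmp/{n}0.npz")["p"]
    box={"top":(266,142,362,230),"side":(222,220,400,320)}[n]
    for k,im in (("old",q),("new",p)):
        for px,P in blobs(n,im,box,.022):
            if P[:,1].mean()<-.24 and len(px)<300: print(n,k,px.mean(0).round(2),P.mean(0).round(4),rect(P))
    cv2.imwrite(f"pics/{n}1.png",p[:,:,::-1])
T=cloud("top",d:=np.load("/tmp/top1.npz")["d"]);
```

```text
t 5.55 p [ 0.412  -0.1683  0.2001] jaw yaw 20.28 y [ 0.005 -0.001 -1.   ] w 0.547 F [ 0.2 -0.1 -0.8] j [ 0.9   0.25 -0.74  1.98  0.21  0.97  0.41]
top old [338.32 222.21] [ 0.4065 -0.3699  0.022 ] (array([ 407. , -370.1]), array([30.6, 30.6]), 20.98)
top old [317.06 221.33] [ 0.4101 -0.2797  0.022 ] (array([ 410.1, -279.6]), array([29.9, 29.6]), 76.86)
side old [263.06 300.78] [ 0.4057 -0.3776  0.022 ] (array([ 406.2, -377.9]), array([38.4, 39.7]), 15.49)
side old [252.8  278.61] [ 0.4086 -0.2885  0.022 ] (array([ 408. , -288.2]), array([47.1, 29. ]), 70.46)
side new [262.9  301.11] [ 0.4049 -0.3786  0.022 ] (array([ 405.1, -378.6]), array([39.5, 40.1]), 18.72)
side new [252.84 278.7 ] [ 0.4086 -0.2889  0.022 ] (array([ 407.8, -288.7]), array([46., 29.]), 70.46)
```

Camera and robot agree to within about 1 mm, so a single squeeze per module is enough. Next I pick the nearest one, M1.

>>> carry_out(steps=[0.55, 0.11, 0.43, -0.5, -0.12, 0.55, 0.11, 0.43, -1, -0.12, 0.55, 0.11, 0.43, -1, -0.12, 0.55, 0.11, 0.43, -1, -0.12])

```text
clock: 6.05
position: [0.4186, -0.1291, 0.0937]
ee_rot: [-1.321, 1.025, -1.015]
force: [-0.5, 0.2, 1.7]
width: 0.551
```

>>> carry_out(steps=[0.55, 0, 0, -0.4, 0, 0.55, 0, 0, -0.72, 0, 0.55, 0, 0, -0.72, 0, 0.55, 0, 0, -0.72, 0, 0, 0, 0, -0.72, 0, 0, 0, 0, -0.72, 0, 0, 0, 0, -0.72, 0, 0, 0, 0, -0.72, 0, 0, 0, 0, -0.72, 0, 0, 0, 0, -0.72, 0], grip_force=15)

```text
clock: 7.05
position: [0.4207, -0.1285, 0.0249]
ee_rot: [-1.319, 1.019, -1.019]
force: [1.0, 0.8, -0.3]
width: 0.078
```

```bash
python3 -c "
from h import *
tool()"
```

```text
t 7.05 p [ 0.4207 -0.1285  0.0249] jaw yaw 14.62 y [ 0. -0. -1.] w 0.078 F [ 1.   0.8 -0.3] j [ 0.61  0.51 -0.57  2.18  0.51  0.58 -0.07]
```

>>> carry_out(steps=[0.55, 0, 0, 0.1, 0, 0.55, 0, 0, 0.1, 0, 0.55, 0, 0, 0.1, 0, 0.55, 0, 0, 0.1, 0, 0.55, 0, 0, 0.1, 0, 0.55, 0, 0, -0.08, 0, 0.55, 0, 0, -0.08, 0, 0, 0, 0, -0.08, 0, 0, 0, 0, -0.08, 0, 0, 0, 0, -0.08, 0, 0, 0, 0, -0.08, 0, 0, 0, 0, -0.08, 0])

```text
clock: 8.25
position: [0.421, -0.1285, 0.0171]
ee_rot: [-1.319, 1.019, -1.02]
force: [-0.5, 0.0, 4.5]
width: 0.3
```

```bash
python3 -c "
from h import *
tool()"
```

```text
t 8.25 p [ 0.421  -0.1285  0.0171] jaw yaw 14.62 y [ 0.001 -0.    -1.   ] w 0.3 F [-0.5  0.   4.5] j [ 0.6   0.52 -0.55  2.19  0.52  0.56 -0.09]
```

>>> carry_out(steps=[0, 0, 0, 0.4, 0, 0, 0, 0, 0.8, 0, 0, 0.5, -0.14, 0.8, -0.1, 0, 1, -0.27, 0.8, -0.21, 0, 1, -0.27, 0.8, -0.21])

```text
clock: 8.75
position: [0.5266, -0.1572, 0.0978]
ee_rot: [-1.244, 1.141, -1.15]
force: [-1.2, 0.5, -1.4]
width: 0.3
```

>>> carry_out(steps=[0, 0.5, 0, 0, 0, 0, 0.964, 0, 0, 0, 0, 0.964, 0, 0, 0, 0, 0.964, 0, -0.3, 0, 0, 0.964, 0, -0.4, 0, 0, 0.964, 0, -0.4, 0, 0, 0.964, 0, -0.4, 0])

```text
clock: 9.45
position: [0.6168, -0.1555, 0.0572]
ee_rot: [-1.251, 1.143, -1.142]
force: [-0.1, -0.1, 0.1]
width: 0.302
```

Run:
```python
from h import *
tool()
p,d=get_image("side"); np.savez("/tmp/side2.npz",p=p,d=d); cv2.imwrite("pics/s2.png",cv2.resize(p[190:310,200:400,::-1],None,fx=4,fy=4,interpolation=2))
```

```text
t 9.45 p [ 0.6168 -0.1555  0.0572] jaw yaw 5.17 y [-0.  0. -1.] w 0.302 F [-0.1 -0.1  0.1] j [ 0.51  0.69 -0.54  1.68  0.44  0.89 -0.11]
```

View pics/s2.png

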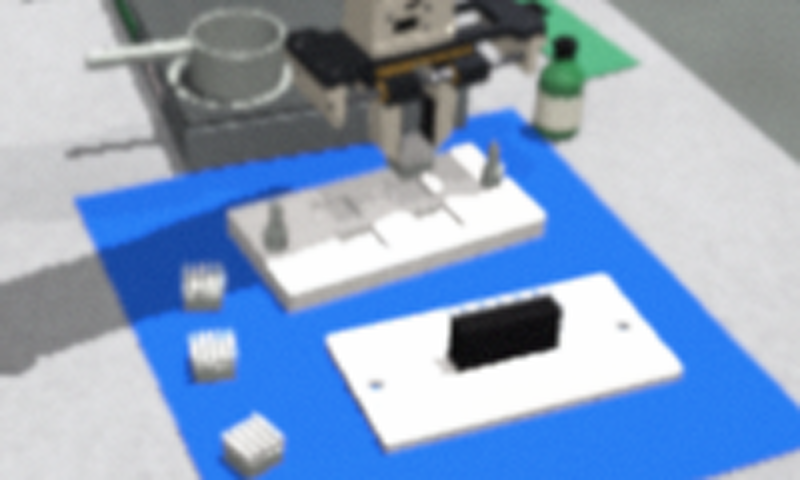

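The module is held above pocket 4. The pin tips are at (275,203) and (493,145) in the crop, and the cover holes at (376,384) and (623,325). I'll use these to cross-check both poses.

Run:
```python
from h import *
def f(px): return (np.array(px)+.5)/4-.5+[200,190]
P=onz("side",f([(275,204),(493,146)]),.058)*1000; v=P[1]-P[0]; print("pins",P.round(1),P.mean(0).round(1),np.hypot(*v[:2]).round(1),np.degrees(np.arctan2(v[1],v[0])).round(2))
P=onz("side",f([(376,384),(623,325)]),.010)*1000; v=P[1]-P[0]; print("holes",P.round(1),P.mean(0).round(1),np.hypot(*v[:2]).round(1),np.degrees(np.arctan2(v[1],v[0])).round(2))
# top view: dark spots in fixture & cover
p=np.load("/tmp/top0.npz")["p"]; g=p.sum(2).astype(float)/3
c=cv2.resize(g,None,fx=4,fy=4,interpolation=cv2.INTER_CUBIC)
for nm,guess,z,dark in (("pinA",(.4914,-.188),.036,1),("pinB",(.6806,-.1718),.036,1),("hA",(.505,-.340),.010,1),("hB",(.695,-.3457),.010,1)):
    u=proj("top",[[*guess,z]])[0]; q=((u+.5)*4-.5).astype(int); r=14
    w=c[q[1]-r:q[1]+r+1,q[0]-r:q[0]+r+1]; b=np.percentile(w,75); W=np.clip(b*.9-w,0,None); yy,xx=np.mgrid[-r:r+1,-r:r+1]
    s=np.array([(W*xx).sum(),(W*yy).sum()])/W.sum()+q; print(nm,u.round(1),(onz("top",(s+.5)/4-.5,z)[0]*1000).round(1))
```

```text
pins [[ 493.5 -184.4   58. ]
 [ 681.6 -171.2   58. ]] [ 587.6 -177.8   58. ] 188.6 4.01
holes [[ 507.6 -340.8   10. ]
 [ 697.9 -346.5   10. ]] [ 602.8 -343.7   10. ] 190.4 -1.71
pinA [295.7 201.9] [ 488.8 -186.5   36. ]
pinB [291.6 157.2] [ 679.5 -170.1   36. ]
hA [330.3 199.1] [ 504.8 -342.8   10. ]
hB [331.  155.2] [ 696.8 -349.1   10. ]
```

>>> carry_out(steps=[0, 0, 0, -0.1, 0, 0, 0, 0, -0.2, 0, 0, 0, 0, -0.24, 0, 0, 0, 0, -0.24, 0])

```text
clock: 9.9
position: [0.6164, -0.1554, 0.0317]
ee_rot: [-1.251, 1.144, -1.141]
force: [-0.2, -0.1, -0.7]
width: 0.302
```

>>> carry_out(steps=[0, 0, 0, -0.03, 0, 0, 0, 0, -0.05, 0, 0, 0, 0, -0.05, 0])

```text
clock: 10.2
position: [0.6174, -0.1554, 0.0291]
ee_rot: [-1.25, 1.142, -1.143]
force: [-4.0, -0.1, 11.1]
width: 0.299
```

>>> carry_out(steps=[0.42, 0, 0, 0.02, 0, 0.42, 0, 0, 0.02, 0, 0.42, 0, 0, 0.02, 0, 0.42, 0, 0, 0.5, 0, 0.42, 0, 0, 0.9, 0, 0.55, -0.5, -0.2, 0.9, -0.2, 0.55, -1, -0.4, 0.9, -0.4, 0.55, -1, -0.52, 0.9, -0.465, 0.55, -1, -0.52, 0.9, -0.465])

```text
clock: 11.1
position: [0.515, -0.2106, 0.1177]
ee_rot: [-1.066, 1.413, -1.414]
force: [0.4, 0.0, -0.1]
width: 0.551
```

>>> carry_out(steps=[0.55, -0.5, 0, 0, 0, 0.55, -0.89, 0, -0.3, 0, 0.55, -0.89, 0, -0.6, 0, 0.55, -0.89, 0, -0.8, 0, 0.55, -0.89, 0, -0.8, 0])

```text
clock: 11.6
position: [0.4277, -0.2062, 0.0358]
ee_rot: [-1.069, 1.41, -1.404]
force: [-1.0, -1.1, 1.4]
width: 0.549
```

>>> carry_out(steps=[0.55, 0, 0, -0.21, 0, 0.55, 0, 0, -0.21, 0, 0, 0, 0, -0.21, 0, 0, 0, 0, -0.21, 0, 0, 0, 0, -0.21, 0, 0, 0, 0, -0.21, 0, 0, 0, 0, -0.21, 0])

```text
clock: 12.3
position: [0.4287, -0.2076, 0.0175]
ee_rot: [-1.066, 1.407, -1.41]
force: [-0.6, 0.7, 7.4]
width: 0.301
```

Run:
```python
from h import *
tool()
p,d=get_image("side"); np.savez("/tmp/side2.npz",p=p,d=d); cv2.imwrite("pics/s3.png",cv2.resize(p[190:310,200:400,::-1],None,fx=4,fy=4,interpolation=2))
```

```text
t 12.3 p [ 0.4287 -0.2076  0.0175] jaw yaw -15.75 y [ 0.001 -0.001 -1.   ] w 0.301 F [-0.6  0.7  7.4] j [ 0.67  0.54 -0.44  2.11  0.41  0.57 -0.34]
```

View pics/s3.png

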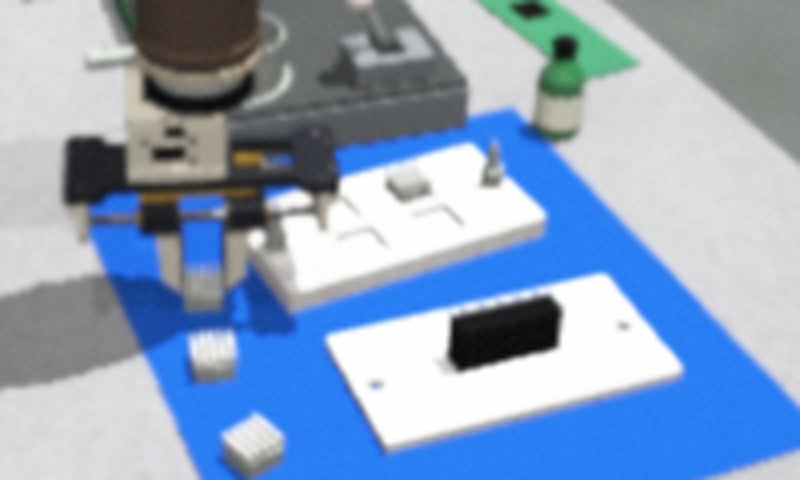

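M1 is seated in pocket 4 (408,183) and M2 is gripped. Taking it to pocket 2.

>>> carry_out(steps=[0, 0, 0, 0.4, 0, 0, 0, 0, 0.8, 0, 0, 0.5, 0.23, 0.8, 0.2, 0, 1, 0.463, 0.8, 0.4, 0, 1, 0.463, 0.8, 0.465, 0, 1, 0.463, 0.8, 0.465])

```text
clock: 12.95
position: [0.5298, -0.1595, 0.0969]
ee_rot: [-1.25, 1.139, -1.14]
force: [-0.4, -0.5, -0.5]
width: 0.303
```

>>> carry_out(steps=[0, 0.232, 0, 0, 0, 0, 0.232, 0, 0, 0, 0, 0.232, 0, -0.4, 0, 0, 0.232, 0, -0.55, 0, 0, 0.232, 0, -0.64, 0, 0, 0.232, 0, -0.64, 0])

```text
clock: 13.55
position: [0.5505, -0.1615, 0.0325]
ee_rot: [-1.251, 1.144, -1.143]
force: [0.3, -0.2, -0.1]
width: 0.309
```

>>> carry_out(steps=[0, 0, 0, -0.03, 0, 0, 0, 0, -0.05, 0, 0, 0, 0, -0.05, 0])

```text
clock: 13.85
position: [0.5515, -0.1615, 0.0296]
ee_rot: [-1.25, 1.142, -1.145]
force: [-3.4, 0.2, 15.1]
width: 0.316
```

>>> carry_out(steps=[0.42, 0, 0, 0.02, 0, 0.42, 0, 0, 0.02, 0, 0.42, 0, 0, 0.02, 0, 0.42, 0, 0, 0.5, 0, 0.42, 0, 0, 0.9, 0, 0.55, -0.5, -0.4, 0.9, -0.2, 0.55, -0.8, -0.8, 0.9, -0.355, 0.55, -1, -1, 0.9, -0.355, 0.55, -1, -1, 0.9, -0.355])

```text
clock: 14.75
position: [0.4458, -0.2667, 0.1171]
ee_rot: [-1.115, 1.355, -1.353]
force: [-0.4, 1.1, -0.4]
width: 0.547
```

Run:
```python
from h import *
tool()
p,d=get_image("side"); np.savez("/tmp/side2.npz",p=p,d=d); cv2.imwrite("pics/s4.png",cv2.resize(p[190:310,200:400,::-1],None,fx=4,fy=4,interpolation=2))
q=np.load("/tmp/side0.npz")["p"]
for im in (q,p):
  for px,P in blobs("side",im,(222,240,300,320),.022):
    if 100<len(px)<200: print(px.mean(0).round(2),rect(P))
```

```text
t 14.75 p [ 0.4458 -0.2667  0.1171] jaw yaw -11.31 y [-0.005 -0.002 -1.   ] w 0.547 F [-0.4  1.1 -0.4] j [ 0.84  0.45 -0.54  1.92  0.31  0.85 -0.06]
[263.06 300.78] (array([ 406.2, -377.9]), array([38.4, 39.7]), 15.49)
[252.8  278.61] (array([ 408. , -288.2]), array([47.1, 29. ]), 70.46)
[250.2  261.17] (array([ 426.1, -214. ]), array([48.5, 28.5]), 70.8)
[239.98 246.3 ] (array([ 420.1, -136.1]), array([37.7, 47.5]), 6.45)
[262.84 301.11] (array([ 405.2, -378.4]), array([39.9, 40.1]), 19.44)
[252.94 279.11] (array([ 408. , -289.8]), array([45.9, 28.1]), 71.74)
```

View pics/s4.png

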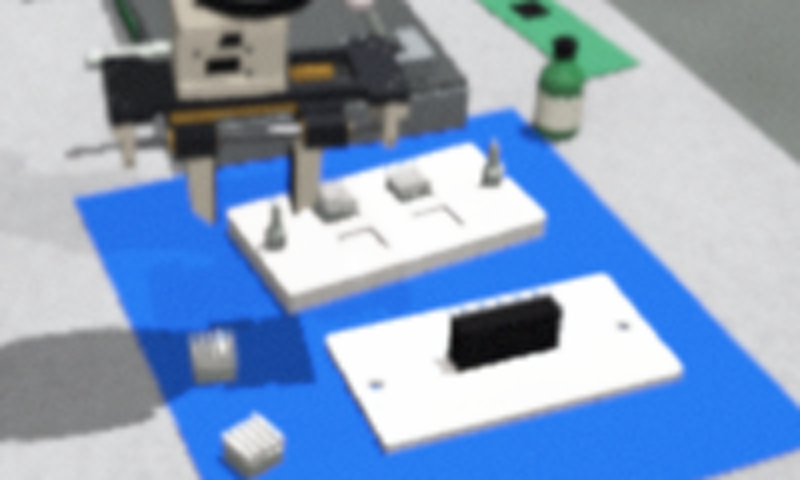

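M2 is seated in pocket 2 (337,200). M3 and M4 haven't moved. Fetching M3 for pocket 1.

>>> carry_out(steps=[0.55, -0.404, -0.194, -0.2, 0, 0.55, -0.404, -0.194, -0.5, 0, 0.55, -0.404, -0.194, -0.8, 0, 0.55, -0.404, -0.194, -0.8, 0])

```text
clock: 15.2
position: [0.4093, -0.2786, 0.035]
ee_rot: [-1.116, 1.351, -1.341]
force: [-0.3, 0.1, 0.3]
width: 0.548
```

>>> carry_out(steps=[0.55, 0, 0, -0.21, 0, 0.55, 0, 0, -0.21, 0, 0, 0, 0, -0.21, 0, 0, 0, 0, -0.21, 0, 0, 0, 0, -0.21, 0, 0, 0, 0, -0.21, 0, 0, 0, 0, -0.21, 0])

```text
clock: 15.9
position: [0.4115, -0.2808, 0.0176]
ee_rot: [-1.114, 1.345, -1.348]
force: [-1.0, 0.5, 7.7]
width: 0.299
```

>>> carry_out(steps=[0, 0, 0, 0.4, 0, 0, 0, 0, 0.8, 0, 0, 0.5, 0.4, 0.8, 0.2, 0, 0.8, 0.755, 0.8, 0.355, 0, 1, 0.755, 0.8, 0.355, 0, 1, 0.755, 0.8, 0.355])

```text
clock: 16.5
position: [0.5149, -0.2021, 0.0976]
ee_rot: [-1.249, 1.137, -1.14]
force: [0.5, -0.2, -0.6]
width: 0.3
```

>>> carry_out(steps=[0, 0.442, 0, 0, 0, 0, 0.442, 0, 0, 0, 0, 0.442, 0, -0.4, 0, 0, 0.442, 0, -0.55, 0, 0, 0.442, 0, -0.64, 0, 0, 0.442, 0, -0.64, 0])

```text
clock: 17.1
position: [0.5548, -0.2054, 0.0326]
ee_rot: [-1.25, 1.143, -1.143]
force: [0.9, -0.3, -0.6]
width: 0.307
```

>>> carry_out(steps=[0, 0, 0, -0.03, 0, 0, 0, 0, -0.05, 0, 0, 0, 0, -0.05, 0])

```text
clock: 17.4
position: [0.5557, -0.2055, 0.0298]
ee_rot: [-1.25, 1.141, -1.145]
force: [-1.7, -0.4, 15.0]
width: 0.317
```

>>> carry_out(steps=[0.42, 0, 0, 0.02, 0, 0.42, 0, 0, 0.02, 0, 0.42, 0, 0, 0.02, 0, 0.42, 0, 0, 0.5, 0, 0.42, 0, 0, 0.9, 0, 0.55, -0.4, -0.4, 0.9, 0.2, 0.55, -0.8, -0.8, 0.9, 0.334, 0.55, -1, -1, 0.9, 0.334, 0.55, -1, -1, 0.9, 0.334])

```text
clock: 18.3
position: [0.4492, -0.3109, 0.1167]
ee_rot: [-1.357, 0.956, -0.951]
force: [0.6, 0.1, -1.0]
width: 0.546
```

>>> carry_out(steps=[0.55, -0.484, -0.662, 0, 0, 0.55, -0.484, -0.662, -0.4, 0, 0.55, -0.484, -0.662, -0.8, 0, 0.55, -0.484, -0.662, -0.8, 0])

```text
clock: 18.7
position: [0.4028, -0.3701, 0.0334]
ee_rot: [-1.354, 0.954, -0.94]
force: [-0.5, 0.9, -0.1]
width: 0.555
```

>>> carry_out(steps=[0.55, 0, 0, -0.21, 0, 0.55, 0, 0, -0.21, 0, 0, 0, 0, -0.21, 0, 0, 0, 0, -0.21, 0, 0, 0, 0, -0.21, 0, 0, 0, 0, -0.21, 0, 0, 0, 0, -0.21, 0])

```text
clock: 19.4
position: [0.4073, -0.3715, 0.0178]
ee_rot: [-1.356, 0.944, -0.947]
force: [-0.9, 0.6, 7.5]
width: 0.3
```

Run:
```python
from h import *
tool()
```

```text
t 19.4 p [ 0.4073 -0.3715  0.0178] jaw yaw 20.2 y [ 0.001 -0.001 -1.   ] w 0.3 F [-0.9  0.6  7.5] j [ 1.06  0.66 -0.59  1.92  0.54  0.72  0.51]
```

>>> carry_out(steps=[0, 0, 0, 0.4, 0, 0, 0, 0, 0.8, 0, 0, 0.4, 0.4, 0.8, -0.15, 0, 0.8, 0.8, 0.8, -0.334, 0, 1, 1, 0.8, -0.334, 0, 1, 1, 0.8, -0.334])

```text
clock: 20.0
position: [0.5118, -0.2646, 0.0981]
ee_rot: [-1.249, 1.134, -1.137]
force: [-0.0, 0.6, -1.5]
width: 0.301
```

>>> carry_out(steps=[0, 0.5, 0.4, 0, 0, 0, 0.8, 0.719, 0, 0, 0, 1, 0.719, 0, 0, 0, 1, 0.719, 0, 0])

```text
clock: 20.4
position: [0.61, -0.1963, 0.0972]
ee_rot: [-1.249, 1.138, -1.139]
force: [-0.3, -0.7, -0.2]
width: 0.298
```

>>> carry_out(steps=[0, 0.142, 0, 0, 0, 0, 0.142, 0, 0, 0, 0, 0.142, 0, -0.4, 0, 0, 0.142, 0, -0.55, 0, 0, 0.142, 0, -0.64, 0, 0, 0.142, 0, -0.64, 0])

```text
clock: 21.0
position: [0.6203, -0.2, 0.0327]
ee_rot: [-1.251, 1.143, -1.143]
force: [-0.3, 0.5, 0.0]
width: 0.313
```

>>> carry_out(steps=[0, 0, 0, -0.03, 0, 0, 0, 0, -0.05, 0, 0, 0, 0, -0.05, 0])

```text
clock: 21.3
position: [0.6212, -0.2001, 0.0301]
ee_rot: [-1.25, 1.141, -1.145]
force: [-3.9, -0.7, 15.6]
width: 0.318
```

>>> carry_out(steps=[0.42, 0, 0, 0.02, 0, 0.42, 0, 0, 0.02, 0, 0.42, 0, 0, 0.02, 0, 0.42, 0, 0, 0.5, 0, 0.42, 0, 0, 1, 0, 0.42, -0.5, 0, 1, 0, 0.42, -1, 0, 1, 0, 0.42, -1, 0, 1, 0])

```text
clock: 22.1
position: [0.5119, -0.1996, 0.126]
ee_rot: [-1.258, 1.15, -1.139]
force: [0.2, -0.6, -0.6]
width: 0.416
```

>>> carry_out(steps=[0.42, -0.5, 0.4, 0.3, 0, 0.42, -1, 0.8, 0.5, 0, 0.42, -1, 0.8, 0.5, 0, 0.42, -1, 0.8, 0.5, 0])

```text
clock: 22.5
position: [0.4179, -0.1167, 0.1788]
ee_rot: [-1.254, 1.14, -1.141]
force: [0.9, -0.0, 0.0]
width: 0.419
```

Run:
```python
from h import *
tool()
p,d=get_image("side"); np.savez("/tmp/side3.npz",p=p,d=d)
t,dt=get_image("top"); np.savez("/tmp/top3.npz",p=t,d=dt)
a=cv2.resize(p[170:310,210:380,::-1],None,fx=3,fy=3,interpolation=2); b=cv2.resize(t[130:235,140:370,::-1],None,fx=3,fy=3,interpolation=2)
b=b[:,:]; W=max(a.shape[1],b.shape[1]); f=lambda i:cv2.copyMakeBorder(i,0,0,0,W-i.shape[1],0)
cv2.imwrite("pics/c3.png",cv2.resize(np.vstack([f(a),f(b)]),None,fx=.8,fy=.8))
for z in(.092,):
  k=lambda q:onz("top",[((q[0])/3.4+140,(q[1])/3.4+125)],z)[0].round(4)
  print("R",k((372,262)),k((367,332)),"L",k((119,240)),k((126,311)))
```

```text
t 22.5 p [ 0.4179 -0.1167  0.1788] jaw yaw 5.36 y [-0.001 -0.002 -1.   ] w 0.419 F [ 0.9 -0.   0. ] j [ 0.77  0.26 -0.73  2.03  0.22  0.92  0.01]
R [0.4877 0.0067 0.092 ] [0.4052 0.0124 0.092 ] L [0.5131 0.3049 0.092 ] [0.4296 0.2953 0.092 ]
```

View pics/c3.png

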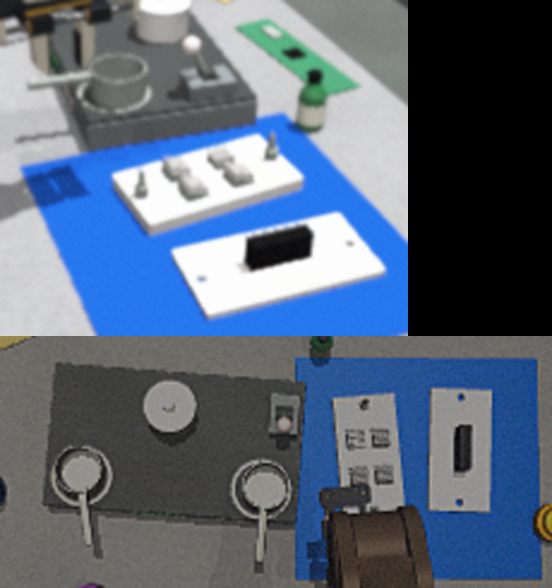

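All four modules sit in their pockets, with a 2x2 grid visible in both views. The pans haven't moved. Working out the right pan's swing numbers and approaching its handle.

Run:
```python
import numpy as np
for nm,a0,sg,n in (("R",176,-1,8),("L",186.6,1,8)):
    for s in (0,1):
        st=np.radians(a0+sg*45*s); t=st+np.radians(sg*45*np.arange(1,n+1)/n)
        P=.95*np.c_[np.cos(t)-np.cos(st),np.sin(t)-np.sin(st)]
        print(nm,s,[tuple(x) for x in P.round(2)])
```

```text
R 0 [(np.float64(0.01), np.float64(0.09)), (np.float64(0.03), np.float64(0.18)), (np.float64(0.06), np.float64(0.27)), (np.float64(0.1), np.float64(0.36)), (np.float64(0.14), np.float64(0.44)), (np.float64(0.2), np.float64(0.52)), (np.float64(0.26), np.float64(0.59)), (np.float64(0.32), np.float64(0.65))]
R 1 [(np.float64(0.07), np.float64(0.06)), (np.float64(0.15), np.float64(0.11)), (np.float64(0.23), np.float64(0.15)), (np.float64(0.32), np.float64(0.18)), (np.float64(0.41), np.float64(0.21)), (np.float64(0.5), np.float64(0.23)), (np.float64(0.6), np.float64(0.23)), (np.float64(0.69), np.float64(0.23))]
L 0 [(np.float64(0.02), np.float64(-0.09)), (np.float64(0.04), np.float64(-0.18)), (np.float64(0.07), np.float64(-0.27)), (np.float64(0.11), np.float64(-0.35)), (np.float64(0.16), np.float64(-0.43)), (np.float64(0.22), np.float64(-0.51)), (np.float64(0.28), np.float64(-0.57)), (np.float64(0.35), np.float64(-0.64))]
L 1 [(np.float64(0.08), np.float64(-0.05)), (np.float64(0.16), np.float64(-0.1)), (np.float64(0.24), np.float64(-0.14)), (np.float64(0.33), np.float64(-0.17)), (np.float64(0.42), np.float64(-0.19)), (np.float64(0.51), np.float64(-0.2)), (np.float64(0.61), np.float64(-0.21)), (np.float64(0.7), np.float64(-0.2))]
```

>>> carry_out(steps=[0.42, 0.14, 0.5, 0, 0.19, 0.42, 0.14, 1, 0, 0.38, 0.42, 0.14, 1, 0, 0.57, 0.42, 0.14, 1, 0, 0.76, 0.42, 0.14, 1, 0, 0.95, 0.42, 0.14, 1, 0, 1, 0.42, 0.14, 1, 0, 1], grip_force=12)

```text
clock: 23.3
position: [0.4357, -0.0198, 0.1771]
ee_rot: [-1.5, 0.545, -0.544]
force: [0.1, -0.0, 0.1]
width: 0.417
```

>>> carry_out(steps=[0.42, 0, 0.294, 0, 0.19, 0.42, 0, 0.294, 0, 0.38, 0.42, 0, 0.294, 0, 0.57, 0.42, 0, 0.294, -0.3, 0.76, 0.42, 0, 0.294, -0.5, 0.8, 0.42, 0, 0.294, -0.5, 0.8])

```text
clock: 23.9
position: [0.4337, 0.0095, 0.1255]
ee_rot: [-1.569, 0.057, -0.05]
force: [-0.7, 0.6, 0.5]
width: 0.42
```

Run:
```python
from h import *
tool()
p,d=get_image("side"); cv2.imwrite("pics/s5.png",cv2.resize(p[150:270,160:360,::-1],None,fx=4,fy=4,interpolation=2))
```

```text
t 23.9 p [0.4337 0.0095 0.1255] jaw yaw 86.07 y [-0.004  0.001 -1.   ] w 0.42 F [-0.7  0.6  0.5] j [ 0.67  0.45 -1.04  2.08  0.5   0.89  0.84]
```

View pics/s5.png

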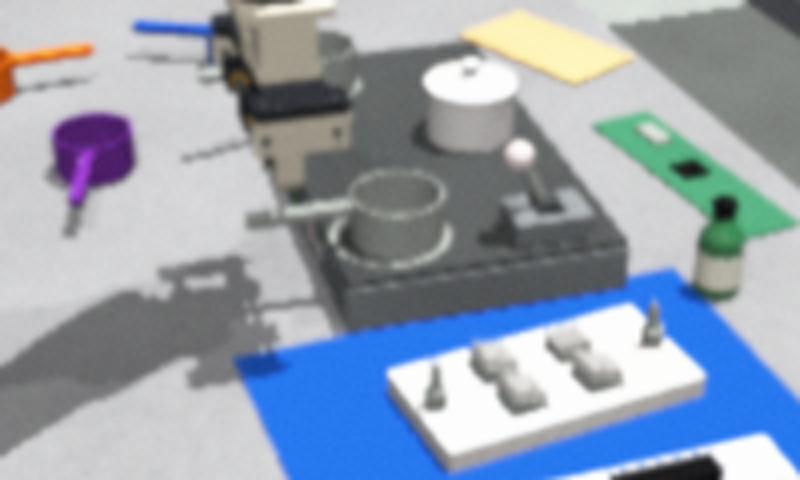

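The near finger is at (288,185), directly above the handle. Lowering and gripping.

>>> carry_out(steps=[0.42, 0, 0, -0.3, 0, 0.42, 0, 0, -0.51, 0, 0.42, 0, 0, -0.51, 0, 0.1, 0, 0, -0.51, 0, 0.1, 0, 0, -0.5, 0, 0.1, 0, 0, -0.49, 0, 0.1, 0, 0, -0.49, 0, 0.1, 0, 0, -0.49, 0, 0.1, 0, 0, -0.49, 0])

```text
clock: 24.85
position: [0.4352, 0.0101, 0.0791]
ee_rot: [-1.57, 0.052, -0.053]
force: [-0.5, -0.4, 3.5]
width: 0.146
```

```bash
python3 -c "
from h import *
tool()"
```

```text
t 24.85 p [0.4352 0.0101 0.0791] jaw yaw 86.16 y [ 0.001 -0.    -1.   ] w 0.146 F [-0.5 -0.4  3.5] j [ 0.59  0.52 -0.96  2.13  0.61  0.79  0.75]
```

>>> carry_out(steps=[0, 0.01, 0.09, 0.01, -0.125, 0, 0.03, 0.18, 0.02, -0.25, 0, 0.06, 0.27, 0.02, -0.375, 0, 0.1, 0.36, 0.02, -0.5, 0, 0.14, 0.44, 0.02, -0.625, 0, 0.2, 0.52, 0.02, -0.75, 0, 0.26, 0.59, 0.02, -0.875, 0, 0.32, 0.65, 0.02, -1, 0, 0.32, 0.65, 0.02, -1])

```text
clock: 25.75
position: [0.4673, 0.076, 0.0807]
ee_rot: [-1.466, 0.666, -0.666]
force: [-1.0, 0.2, -1.5]
width: 0.151
```

>>> carry_out(steps=[0, 0.07, 0.06, 0, -0.125, 0, 0.15, 0.11, 0, -0.25, 0, 0.23, 0.15, 0, -0.375, 0, 0.32, 0.18, 0, -0.5, 0, 0.41, 0.21, 0, -0.625, 0, 0.5, 0.23, 0, -0.75, 0, 0.6, 0.23, 0, -0.875, 0, 0.69, 0.23, 0, -1, 0, 0.69, 0.23, 0, -1, 0, 0.69, 0.23, 0, -1])

```text
clock: 26.75
position: [0.5351, 0.0976, 0.0804]
ee_rot: [-1.18, 1.256, -1.255]
force: [0.5, 0.0, -1.7]
width: 0.15
```

Run:
```python
from h import *
tool()
p,d=get_image("side"); cv2.imwrite("pics/s6.png",cv2.resize(p[150:270,160:360,::-1],None,fx=4,fy=4,interpolation=2))
```

```text
t 26.75 p [0.5351 0.0976 0.0804] jaw yaw -3.58 y [-0.001 -0.    -1.   ] w 0.15 F [ 0.5  0.  -1.7] j [ 0.09  0.53 -0.51  1.9   0.35  0.8  -0.67]
```

View pics/s6.png

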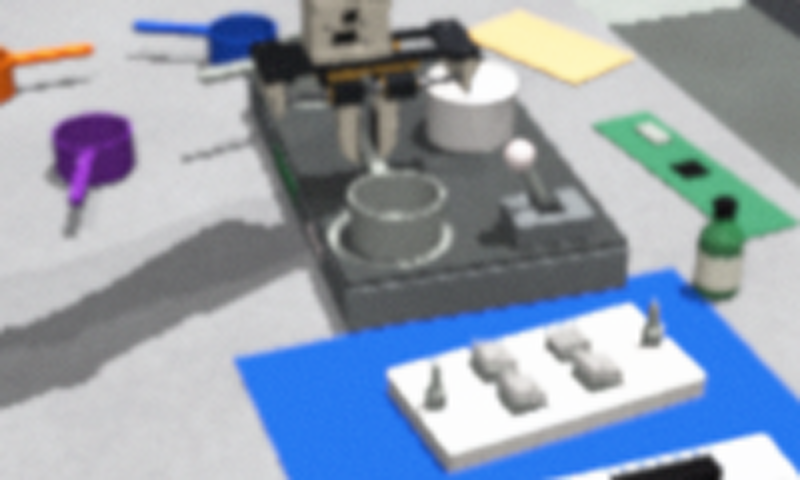

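The right pan sits on its ring with the handle turned inward. Releasing it and going to the left handle.

>>> carry_out(steps=[0, 0, 0, -0.01, 0, 0.42, 0, 0, -0.01, 0, 0.42, 0, 0, -0.01, 0, 0.42, 0, 0, -0.01, 0, 0.42, 0, 0, -0.01, 0, 0.42, 0, 0, 0.4, 0, 0.42, 0, 0, 0.8, 0, 0.42, 0, 0, 0.8, 0])

```text
clock: 27.6
position: [0.5387, 0.0995, 0.1657]
ee_rot: [-1.169, 1.253, -1.26]
force: [0.2, -0.1, 0.7]
width: 0.423
```

>>> carry_out(steps=[0.42, -0.4, 0.5, 0, -0.19, 0.42, -0.762, 1, 0, -0.38, 0.42, -0.762, 1, 0, -0.57, 0.42, -0.762, 1, 0, -0.76, 0.42, -0.762, 1, 0, -0.95, 0.42, -0.762, 1, 0, -1, 0.42, -0.762, 1, 0, -1])

```text
clock: 28.3
position: [0.4594, 0.1981, 0.1604]
ee_rot: [-0.678, 1.803, -1.804]
force: [-0.4, 0.1, -0.2]
width: 0.42
```

>>> carry_out(steps=[0.42, 0, 0.5, 0, -0.19, 0.42, 0, 1, 0, -0.38, 0.42, 0, 1, 0, -0.57, 0.42, 0, 1, 0, -0.763, 0.42, 0, 1, 0, -0.763])

```text
clock: 28.8
position: [0.4594, 0.2984, 0.1603]
ee_rot: [-0.129, 2.16, -2.161]
force: [0.4, -0.9, -0.4]
width: 0.419
```

>>> carry_out(steps=[0.42, 0, 0.028, -0.3, 0, 0.42, 0, 0.028, -0.35, 0, 0.42, 0, 0.028, -0.35, 0])

```text
clock: 29.1
position: [0.459, 0.2998, 0.1249]
ee_rot: [-0.134, 2.158, -2.161]
force: [0.4, 0.9, -0.2]
width: 0.424
```

Run:
```python
from h import *
tool()
p,d=get_image("side"); t,dt=get_image("top"); np.savez("/tmp/top4.npz",p=t,d=dt)
a=cv2.resize(p[120:240,150:330,::-1],None,fx=3,fy=3,interpolation=2); b=cv2.resize(t[130:235,140:320,::-1],None,fx=3,fy=3,interpolation=2)
cv2.imwrite("pics/c6.png",cv2.resize(np.vstack([a,b]),None,fx=.85,fy=.85))
```

```text
t 29.1 p [0.459  0.2998 0.1249] jaw yaw -83.02 y [-0.002 -0.002 -1.   ] w 0.424 F [ 0.4  0.9 -0.2] j [-0.46  0.44 -0.29  1.86  0.16  0.86 -2.28]
```

View pics/c6.png

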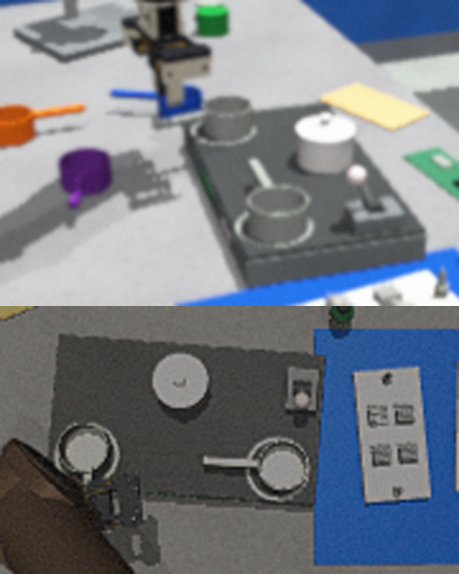

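The right handle lies over the plate, with its tip at (205,461). The gripper is over the left handle. Same procedure here.

>>> carry_out(steps=[0.42, 0, 0, -0.3, 0, 0.42, 0, 0, -0.48, 0, 0.42, 0, 0, -0.48, 0, 0, 0, 0, -0.48, 0, 0, 0, 0, -0.47, 0, 0, 0, 0, -0.46, 0, 0, 0, 0, -0.46, 0, 0, 0, 0, -0.46, 0, 0, 0, 0, -0.46, 0])

```text
clock: 30.1
position: [0.4599, 0.3016, 0.0803]
ee_rot: [-0.128, 2.16, -2.158]
force: [0.1, 2.0, 2.7]
width: 0.152
```

```bash
python3 -c "
from h import *
tool()"
```

```text
t 30.1 p [0.4599 0.3016 0.0803] jaw yaw -83.13 y [ 0.001  0.001 -1.   ] w 0.152 F [0.1 2.  2.7] j [-0.47  0.5  -0.28  1.9   0.19  0.76 -2.31]
```

>>> carry_out(steps=[0, 0.02, -0.09, 0.01, 0.125, 0, 0.04, -0.18, 0.02, 0.25, 0, 0.07, -0.27, 0.02, 0.375, 0, 0.11, -0.35, 0.02, 0.5, 0, 0.16, -0.43, 0.02, 0.625, 0, 0.22, -0.51, 0.02, 0.75, 0, 0.28, -0.57, 0.02, 0.875, 0, 0.35, -0.64, 0.02, 1, 0, 0.35, -0.64, 0.02, 1])

```text
clock: 31.0
position: [0.4955, 0.235, 0.0813]
ee_rot: [-0.817, 1.681, -1.682]
force: [-1.6, 0.1, -0.5]
width: 0.153
```

>>> carry_out(steps=[0, 0.08, -0.05, 0, 0.125, 0, 0.16, -0.1, 0, 0.25, 0, 0.24, -0.14, 0, 0.375, 0, 0.33, -0.17, 0, 0.5, 0, 0.42, -0.19, 0, 0.625, 0, 0.51, -0.2, 0, 0.75, 0, 0.61, -0.21, 0, 0.875, 0, 0.61, -0.21, 0, 0.875, 0, 0.61, -0.21, -0.01, 0.875])

```text
clock: 31.9
position: [0.5554, 0.2155, 0.0807]
ee_rot: [-1.218, 1.197, -1.198]
force: [0.3, -3.0, 5.5]
width: 0.146
```

>>> carry_out(steps=[0.42, 0, 0, 0, 0, 0.42, 0, 0, 0, 0, 0.42, 0, 0, 0, 0, 0.42, 0, 0, 0, 0, 0.42, 0, 0, 0.4, 0, 0.42, 0, 0, 0.8, 0, 0.42, -0.3, 0, 0.9, 0, 0.42, -0.8, 0, 0.9, 0, 0.42, -0.8, 0, 0.9, 0])

```text
clock: 32.8
position: [0.4685, 0.2158, 0.1703]
ee_rot: [-1.227, 1.191, -1.19]
force: [-0.6, -0.3, 0.7]
width: 0.42
```

Run:
```python
from h import *
tool()
p,d=get_image("side"); t,dt=get_image("top"); np.savez("/tmp/top5.npz",p=t,d=dt); np.savez("/tmp/side5.npz",p=p,d=d)
a=cv2.resize(p[120:320,150:400,::-1],None,fx=2.4,fy=2.4,interpolation=2)
cv2.imwrite("pics/c7.png",a)
pans(dt)
```

```text
t 32.8 p [0.4685 0.2158 0.1703] jaw yaw 1.51 y [-0.004 -0.003 -1.   ] w 0.42 F [-0.6 -0.3  0.7] j [ 0.02  0.42 -0.74  1.86  0.33  0.99 -0.83]Traceback (most recent call last):
  File "<stdin>", line 6, in <module>
  File "h.py", line 35, in pans
    ct=max(cv2.findContours(disk,cv2.RETR_EXTERNAL,cv2.CHAIN_APPROX_NONE)[0],key=cv2.contourArea).reshape(-1,2)
       ~~~^^^^^^^^^^^^^^^^^^^^^^^^^^^^^^^^^^^^^^^^^^^^^^^^^^^^^^^^^^^^^^^^^^^^^^^^^^^^^^^^^^^^^^^
ValueError: max() iterable argument is empty
```

View pics/c7.png

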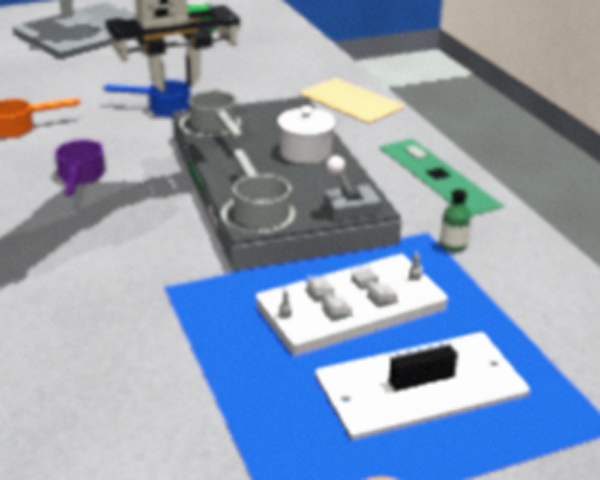

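Both handles now lie over the plate, clear of each other, and all modules are seated. Next is the cover. I'll first squeeze its bar lengthwise (80 mm) to centre it, then grip it across.

>>> carry_out(steps=[1, 0, -0.5, 0, -0.06, 1, 0, -1, 0, -0.06, 1, 0, -1, 0, -0.06], grip_force=10)

```text
clock: 33.2
position: [0.4772, 0.1077, 0.1699]
ee_rot: [-1.196, 1.235, -1.239]
force: [-0.5, 0.3, 0.2]
width: 0.634
```

>>> carry_out(steps=[1, 0, -0.5, 0, 0, 1, 0, -1, 0, 0, 1, 0, -1, 0, 0])

```text
clock: 33.5
position: [0.4766, 0.0077, 0.1701]
ee_rot: [-1.195, 1.236, -1.239]
force: [0.5, 0.6, -0.2]
width: 0.892
```

>>> carry_out(steps=[1, 0, -0.5, 0, 0, 1, 0, -1, 0, 0, 1, 0, -1, 0, 0])

```text
clock: 33.8
position: [0.4761, -0.0922, 0.1701]
ee_rot: [-1.194, 1.236, -1.238]
force: [-0.6, -0.2, 0.6]
width: 1.001
```

>>> carry_out(steps=[1, 0, -0.5, 0, 0, 1, 0, -1, 0, 0, 1, 0, -1, 0, 0])

```text
clock: 34.1
position: [0.4756, -0.1923, 0.1701]
ee_rot: [-1.194, 1.236, -1.238]
force: [-0.0, -0.1, -0.3]
width: 1.0
```

>>> carry_out(steps=[1, 0.4, -0.5, 0, 0, 1, 0.8, -1, 0, 0, 1, 0.8, -1, 0, 0, 1, 0.8, -1, 0, 0])

```text
clock: 34.5
position: [0.5578, -0.2883, 0.1696]
ee_rot: [-1.194, 1.232, -1.234]
force: [0.1, 0.2, -0.3]
width: 1.003
```

>>> carry_out(steps=[1, 0.456, -0.4, 0, 0, 1, 0.456, -0.614, -0.4, 0, 1, 0.456, -0.614, -0.8, 0, 1, 0.456, -0.614, -0.8, 0, 1, 0.456, -0.614, -0.8, 0])

```text
clock: 35.0
position: [0.6014, -0.344, 0.0908]
ee_rot: [-1.197, 1.229, -1.226]
force: [0.1, -0.2, 2.2]
width: 1.003
```

Run:
```python
from h import *
tool()
p,d=get_image("side"); np.savez("/tmp/side6.npz",p=p,d=d)
t,dt=get_image("top"); np.savez("/tmp/top6.npz",p=t,d=dt)
a=cv2.resize(p[190:310,200:400,::-1],None,fx=3,fy=3,interpolation=2); b=cv2.resize(t[130:235,140:340,::-1],None,fx=3,fy=3,interpolation=2)
cv2.imwrite("pics/c8.png",cv2.resize(np.vstack([a,b]),None,fx=.88,fy=.88))
T=cloud("top",dt)
m=((T[:,:,2]>.062)&(T[:,:,2]<.115)).astype(np.uint8); m[:150]=0; m[225:]=0; m[:,:150]=0; m[:,268:]=0
n,l,s,c=cv2.connectedComponentsWithStats(m)
for i in range(1,n):
    if s[i,4]>30: P=T[l==i]; print(s[i],np.median(P,0).round(3),P[:,:2].min(0).round(3),P[:,:2].max(0).round(3),rect(P))
```

```text
t 35.0 p [ 0.6014 -0.344   0.0908] jaw yaw -1.44 y [-0.001  0.002 -1.   ] w 1.003 F [ 0.1 -0.2  2.2] j [ 0.76  0.73 -0.53  1.5   0.4   1.03  0.11]
[200 150  22  21 354] [0.655 0.161 0.107] [0.618 0.121] [0.696 0.206] (array([657.1, 163.2]), array([78.3, 84.7]), 0.11)
[252 154  13  18 173] [ 0.656 -0.028  0.076] [ 0.616 -0.053] [ 0.687 -0.004] (array([652.1, -28.9]), array([49.5, 70.1]), 84.39)
[163 177  43  20 187] [0.552 0.28  0.092] [0.512 0.185] [0.589 0.354] (array([563.3, 272.8]), array([ 79.5, 162.9]), 16.62)
[219 183  42  20 149] [0.532 0.045 0.092] [ 0.488 -0.036] [0.565 0.129] (array([541.2,  40.9]), array([161.6,  78.5]), 71.29)
```

View pics/c8.png

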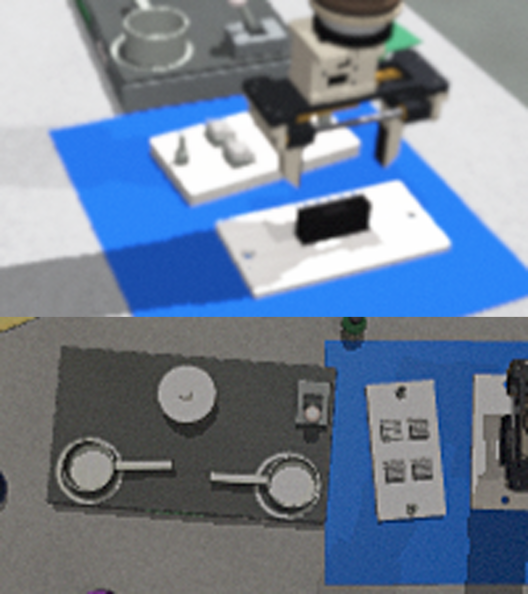

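Pans and modules check out: tips at (.57,.185) and (.54,.129). The fingers straddle the bar at (333,218) lengthwise. Lowering and squeezing it to centre the cover.

>>> carry_out(steps=[1, 0, 0, -0.3, 0, 1, 0, 0, -0.6, 0, 1, 0, 0, -0.74, 0, 1, 0, 0, -0.74, 0, 0, 0, 0, -0.74, 0, 0, 0, 0, -0.74, 0, 0, 0, 0, -0.74, 0, 0, 0, 0, -0.74, 0, 0, 0, 0, -0.74, 0])

```text
clock: 36.0
position: [0.6023, -0.3458, 0.0188]
ee_rot: [-1.196, 1.226, -1.23]
force: [-1.0, 1.5, 7.6]
width: 0.871
```

Run:
```python
from h import *
tool()
for f in("top0","top6"):
  t=np.load(f"/tmp/{f}.npz")["p"]
  for px,P in blobs("top",t,(270,142,313,212),.02):
    if len(px)>300: print(f,rect(P))
```

```text
t 36.0 p [ 0.6023 -0.3458  0.0188] jaw yaw -1.5 y [ 0.002 -0.001 -1.   ] w 0.871 F [-1.   1.5  7.6] j [ 0.74  0.8  -0.49  1.54  0.45  0.9   0.07]
top0 (array([ 585.7, -179.3]), array([221.6, 112.3]), 4.92)
top6 (array([ 585.7, -179.5]), array([221.6, 112.9]), 4.89)
```

>>> carry_out(steps=[1, 0, 0, 0, 0, 1, 0, 0, 0, 0, 1, 0, 0, 0.3, 0, 1, 0, 0, 0.5, -0.19, 0.6, 0, 0, 0.5, -0.38, 0.6, 0, 0, 0.5, -0.57, 0.6, 0, 0, 0.5, -0.76, 0.6, 0, 0, 0.5, -0.95, 0.6, 0, 0, 0.5, -1, 0.6, 0, 0, 0.5, -1], grip_force=30)

```text
clock: 37.0
position: [0.6015, -0.3454, 0.067]
ee_rot: [-0.709, 1.777, -1.777]
force: [0.6, 0.3, -0.4]
width: 0.607
```

>>> carry_out(steps=[0.6, 0, 0, 0, -0.19, 0.6, 0, 0, 0, -0.38, 0.6, 0, 0, 0, -0.57, 0.6, 0, 0, 0, -0.76, 0.6, 0, 0, 0, -0.95, 0.6, 0, 0, 0, -1, 0.6, 0, 0, -0.3, -1, 0.6, 0, 0, -0.5, -1, 0.6, 0, 0, -0.5, -1])

```text
clock: 37.9
position: [0.5992, -0.3444, 0.0137]
ee_rot: [-0.022, -2.21, 2.204]
force: [-0.3, 0.2, -1.0]
width: 0.6
```

>>> carry_out(steps=[0, 0, 0, 0, 0, 0, 0, 0, 0, 0, 0, 0, 0, 0.02, 0, 0, 0, 0, 0.02, 0, 0, 0, 0, 0.02, 0, 0, 0, 0, 0.02, 0, 0, 0, 0, 0.02, 0, 0, 0, 0, 0.02, 0])

```text
clock: 38.7
position: [0.6018, -0.3457, 0.0197]
ee_rot: [-0.03, -2.208, 2.209]
force: [-1.0, 0.7, 6.9]
width: 0.232
```

Run:
```python
from h import *
tool()
```

```text
t 38.7 p [ 0.6018 -0.3457  0.0197] jaw yaw -91.5 y [ 0.001 -0.001 -1.   ] w 0.232 F [-1.   0.7  6.9] j [ 0.51  0.75 -0.11  1.57  0.1   0.83 -1.24]
```

>>> carry_out(steps=[0, 0, 0, 0.2, 0, 0, 0, 0, 0.5, 0, 0, 0, 0, 0.9, 0, 0, 0, 0.3, 0.9, 0.07, 0, -0.153, 0.6, 0.9, 0.142, 0, -0.153, 0.9, 0.9, 0.142, 0, -0.153, 1, 0.9, 0.142, 0, -0.153, 1, 0.9, 0.142])

```text
clock: 39.5
position: [0.586, -0.2429, 0.1084]
ee_rot: [-0.098, 2.178, -2.175]
force: [0.5, 0.3, -4.3]
width: 0.233
```

>>> carry_out(steps=[0, 0, 0.3, 0, 0, 0, 0, 0.55, 0, 0, 0, 0, 0.656, 0, 0, 0, 0, 0.656, 0, 0, 0, 0, 0.656, 0, 0, 0, 0, 0.656, 0, 0])

```text
clock: 40.1
position: [0.5857, -0.1824, 0.1086]
ee_rot: [-0.091, 2.178, -2.181]
force: [-0.8, -0.7, -4.7]
width: 0.236
```

Run:
```python
from h import *
tool()
p,d=get_image("side"); np.savez("/tmp/side7.npz",p=p,d=d); cv2.imwrite("pics/s9.png",cv2.resize(p[190:290,220:360,::-1],None,fx=5,fy=5,interpolation=2))
```

```text
t 40.1 p [ 0.5857 -0.1824  0.1086] jaw yaw -85.25 y [-0.    -0.001 -1.   ] w 0.236 F [-0.8 -0.7 -4.7] j [ 0.33  0.54 -0.17  1.72  0.11  0.89 -1.37]
```

View pics/s9.png

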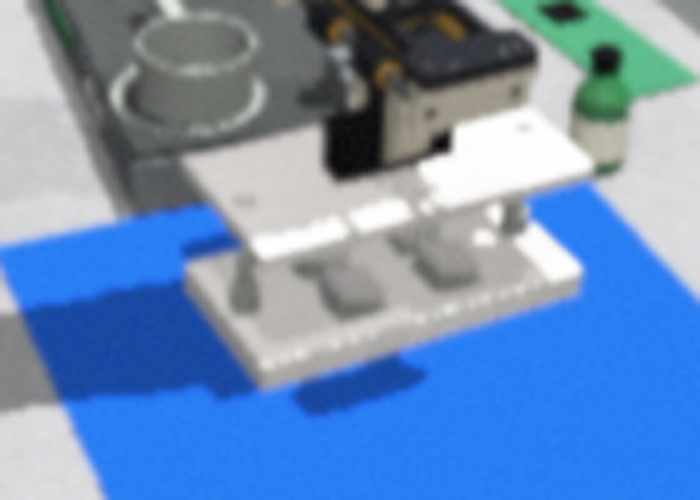

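The cover hangs level above the pins, holes at (245,200) and (524,127). Re-reading the settled pose before lowering.

>>> carry_out(steps=[0, 0, 0, -0.1, 0, 0, 0, 0, -0.1, 0, 0, 0, 0, -0.1, 0, 0, 0, 0, -0.1, 0])

```text
clock: 40.55
position: [0.586, -0.18, 0.0986]
ee_rot: [-0.093, 2.178, -2.178]
force: [-0.1, -0.8, -4.1]
width: 0.238
```

Run:
```python
from h import *
tool()
f=lambda q:(np.array(q)+.5)/5-.5+[220,190]
P=onz("side",f([(245,200),(524,127)]),.099)*1000; v=P[1]-P[0]; print(P.round(1),P.mean(0).round(1),np.hypot(*v[:2]).round(1),np.degrees(np.arctan2(v[1],v[0])).round(2))
```

```text
t 40.55 p [ 0.586  -0.18    0.0986] jaw yaw -85.11 y [-0.  0. -1.] w 0.238 F [-0.1 -0.8 -4.1] j [ 0.33  0.55 -0.17  1.73  0.12  0.87 -1.38]
[[ 493.  -186.8   99. ]
 [ 683.2 -171.7   99. ]] [ 588.1 -179.2   99. ] 190.8 4.56
```

>>> carry_out(steps=[0, -0.003, -0.003, -0.1, 0, 0, -0.003, -0.003, -0.16, 0, 0, -0.003, -0.003, -0.2, 0, 0, -0.003, -0.003, -0.22, 0, 0, -0.003, -0.003, -0.22, 0])

```text
clock: 41.05
position: [0.5855, -0.1801, 0.0763]
ee_rot: [-0.094, 2.178, -2.178]
force: [0.2, -0.1, -4.6]
width: 0.237
```

Run:
```python
from h import *
tool(); print(arm.observe()["ft_torque"])
```

```text
t 41.05 p [ 0.5855 -0.1801  0.0763] jaw yaw -85.1 y [-0.001  0.    -1.   ] w 0.237 F [ 0.2 -0.1 -4.6] j [ 0.32  0.58 -0.17  1.75  0.12  0.82 -1.38]
[ 0.00795548  0.00771665 -0.0019147 ]
```

>>> carry_out(steps=[0, 0, 0, -0.03, 0, 0, 0, 0, -0.06, 0, 0, 0, 0, -0.08, 0, 0, 0, 0, -0.08, 0])

```text
clock: 41.45
position: [0.5856, -0.1802, 0.0684]
ee_rot: [-0.094, 2.178, -2.178]
force: [0.3, 0.1, -4.7]
width: 0.236
```

>>> carry_out(steps=[0, 0, 0, -0.03, 0, 0, 0, 0, -0.06, 0, 0, 0, 0, -0.09, 0, 0, 0, 0, -0.12, 0, 0, 0, 0, -0.12, 0])

```text
clock: 41.95
position: [0.5867, -0.1801, 0.0599]
ee_rot: [-0.09, 2.175, -2.177]
force: [-9.5, 2.9, 28.2]
width: 0.235
```

Run:
```python
from h import *
tool(); print(arm.observe()["ft_torque"])
```

```text
t 41.95 p [ 0.5867 -0.1801  0.0599] jaw yaw -85.1 y [ 0.003 -0.001 -1.   ] w 0.235 F [-9.5  2.9 28.2] j [ 0.32  0.6  -0.16  1.76  0.13  0.79 -1.39]
[ 0.44787276  2.08811218 -0.0449572 ]
```

>>> carry_out(steps=[0, 0, 0, 0.04, 0, 0, 0, 0, 0.08, 0, 0, -0.01, 0, 0.08, 0, 0, -0.01, 0, 0.08, 0])

```text
clock: 42.35
position: [0.586, -0.1802, 0.0651]
ee_rot: [-0.091, 2.176, -2.177]
force: [4.3, -0.0, -0.3]
width: 0.237
```

>>> carry_out(steps=[0, 0, 0, -0.03, 0, 0, 0, 0, -0.05, 0, 0, 0, 0, -0.05, 0, 0, 0, 0, -0.05, 0])

```text
clock: 42.75
position: [0.5859, -0.1802, 0.0603]
ee_rot: [-0.091, 2.176, -2.177]
force: [4.8, 1.1, 3.9]
width: 0.238
```

Run:
```python
from h import *
tool(); print(arm.observe()["ft_torque"])
p,d=get_image("side"); np.savez("/tmp/side8.npz",p=p,d=d); cv2.imwrite("pics/s10.png",cv2.resize(p[190:290,220:360,::-1],None,fx=5,fy=5,interpolation=2))
```

```text
t 42.75 p [ 0.5859 -0.1802  0.0603] jaw yaw -85.09 y [ 0.002 -0.    -1.   ] w 0.238 F [4.8 1.1 3.9] j [ 0.32  0.6  -0.16  1.76  0.13  0.79 -1.39]
[ 0.02365528 -1.20378749 -0.01510485]
```

View pics/s10.png

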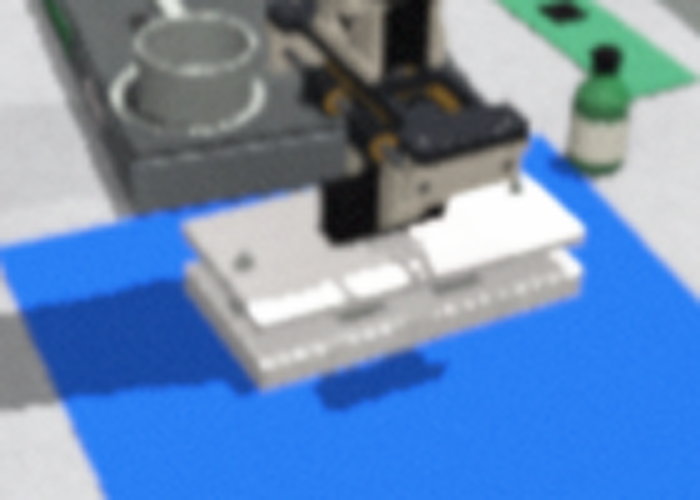

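Both pins come through the holes, and the far end looks slightly high in the grip. I'll ease the sideways load, release, and let it settle.

>>> carry_out(steps=[0, 0.006, 0, 0, 0, 0, 0.006, 0, -0.01, 0, 0.4, 0.006, 0, -0.01, 0, 0.4, 0.006, 0, -0.01, 0, 0.4, 0.006, 0, -0.01, 0, 0.4, 0.006, 0, -0.01, 0, 0.4, 0.006, 0, -0.01, 0])

```text
clock: 43.5
position: [0.5848, -0.1802, 0.0584]
ee_rot: [-0.094, 2.178, -2.178]
force: [0.4, 0.9, -0.9]
width: 0.396
```

>>> carry_out(steps=[0.4, 0, 0, 0.4, 0, 0.4, 0, 0, 0.9, 0, 0.4, 0, 0, 1, 0, 0.4, -0.4, 0, 1, 0, 0.4, -1, 0, 1, 0, 0.4, -1, 0, 1, 0])

```text
clock: 44.1
position: [0.4792, -0.1805, 0.1579]
ee_rot: [-0.097, 2.181, -2.181]
force: [-0.5, 0.2, 0.3]
width: 0.399
```

Run:
```python
from h import *
tool()
p,d=get_image("side"); np.savez("/tmp/side9.npz",p=p,d=d)
t,dt=get_image("top"); np.savez("/tmp/top9.npz",p=t,d=dt)
for n,dd,pp in(("side",d,p),("top",dt,t)):
    C=cloud(n,dd); yaw=np.radians(4.9); c=np.array([.5864,-.1797])
    q=(C[:,:,:2]-c)@np.array([[np.cos(yaw),-np.sin(yaw)],[np.sin(yaw),np.cos(yaw)]])
    m=(abs(q[:,:,0])<.105)&(abs(q[:,:,1])<.05)&(abs(C[:,:,2]-.046)<.012)&~((abs(q[:,:,0])<.05)&(abs(q[:,:,1])<.02))
    A=np.c_[q[m],np.ones(m.sum())]; z=C[:,:,2][m]
    s=np.linalg.lstsq(A,z,rcond=None)[0]; r=abs(z-A@s)<.004; s=np.linalg.lstsq(A[r],z[r],rcond=None)[0]
    print(n,m.sum(),"tilt x,y",s[:2].round(4),"z",s[2].round(4))
for px,P in blobs("top",t,(270,142,313,212),.046):
    if len(px)>100: print(rect(P))
```

```text
t 44.1 p [ 0.4792 -0.1805  0.1579] jaw yaw -85.21 y [-0.005 -0.    -1.   ] w 0.399 F [-0.5  0.2  0.3] j [ 0.4   0.34 -0.19  1.92  0.08  0.9  -1.31]
side 854 tilt x,y [-0.0106 -0.0114] z 0.0528
top 593 tilt x,y [-0.0166 -0.0071] z 0.0515
(array([ 575.4, -180.2]), array([153.7, 249.5]), 89.4)
```

Run:
```python
from h import *
yaw=np.radians(4.9); c=np.array([.5864,-.1797]); Rm=np.array([[np.cos(yaw),-np.sin(yaw)],[np.sin(yaw),np.cos(yaw)]])
def grid(n,f,zr):
    C=cloud(n,np.load(f"/tmp/{f}.npz")["d"]); q=(C[:,:,:2]-c)@Rm
    print(n,f)
    for y0 in(.04,.025,-.025,-.04):
        row=[]
        for x0 in(-.1,-.075,-.05,-.025,0,.025,.05,.075,.1):
            m=(abs(q[:,:,0]-x0)<.012)&(abs(q[:,:,1]-y0)<.007)&(C[:,:,2]>zr[0])&(C[:,:,2]<zr[1])
            row.append("%5.1f/%d"%(np.median(C[:,:,2][m])*1000,m.sum()) if m.sum()>2 else "--")
        print("%6.3f"%y0,*row)
grid("side","side9",(.0,.08)); grid("top","top9",(0,.08)); grid("side","side3",(0,.05)); grid("top","top6",(0,.05))
```

```text
side side9
 0.040  23.5/43  52.7/21  52.7/15  53.2/12 -- -- --  51.4/15  51.2/14
 0.025  50.7/42  53.1/22  53.3/19  53.7/5 -- -- --  51.8/18  51.0/16
-0.025  48.3/57  53.5/31  53.3/27  53.2/24  53.0/22  53.6/21  51.8/22  51.9/20  51.4/20
-0.040  35.8/60  52.2/39  26.7/41  51.8/39  50.9/43  27.0/47  28.4/48  24.9/42  37.9/36
top top9
 0.040 -- --  52.2/21  51.4/19  51.8/20  51.2/15  51.2/20  48.8/15  47.5/15
 0.025 -- --  52.6/13  50.3/20  51.7/19  51.2/22  51.2/18  51.3/22  49.1/13
-0.025 -- -- --  53.1/7  51.9/17  51.8/21  50.6/20  52.0/22  50.7/12
-0.040 -- -- -- --  50.3/7  48.8/18  51.5/20  49.6/18  50.5/18
side side3
 0.040  21.1/29  21.3/9  21.5/13 --  21.1/15  23.1/10  26.8/4  21.4/19  22.1/17
 0.025  20.3/24  22.1/13  28.1/33  36.7/12  21.9/15  32.8/28  27.7/12  20.9/17  21.8/12
-0.025  19.8/34  22.0/24  30.8/36  36.3/17  21.6/22  37.3/33  24.0/13  23.6/20  24.1/21
-0.040  23.1/36  23.3/21  25.4/36  25.9/36  23.6/19  27.9/45  24.5/26  23.7/21  23.3/18
top top6
 0.040  21.1/15  20.1/20  21.4/18  19.9/22  19.1/18  21.9/21  19.4/16  21.2/17  20.0/16
 0.025  19.4/22  20.3/17  30.5/22  33.1/16  20.3/19  28.4/18  21.4/16  20.9/18  19.9/15
-0.025  20.5/20  21.1/20  30.5/23  32.0/15  20.9/18  35.1/20  22.7/18  20.2/16  18.2/16
-0.040  19.1/21  22.0/19  21.3/17  22.7/15  19.3/19  31.3/15  23.4/17  22.0/19  20.7/16
```

The depth fit puts the cover's top at about 51 mm instead of 46 mm. It is either hung up on the pins or resting on something. I'll check the module heights in the last clear picture, then probe by pressing gently on the bar.

>>> carry_out(steps=[0, 0.4, 0, 0, 0, 0, 0.8, 0, 0, 0, 0, 1, 0, 0, 0, 0, 1, 0, -0.3, 0, 0, 1, 0, -0.58, 0, 0, 1, 0, -0.58, 0, 0, 1, 0, -0.58, 0])

```text
clock: 44.9
position: [0.586, -0.18, 0.1007]
ee_rot: [-0.094, 2.178, -2.177]
force: [-0.9, 0.0, -0.0]
width: 0.002
```

>>> carry_out(steps=[0, 0, 0, -0.05, 0, 0, 0, 0, -0.08, 0, 0, 0, 0, -0.1, 0, 0, 0, 0, -0.1, 0])

```text
clock: 45.3
position: [0.5853, -0.1803, 0.091]
ee_rot: [-0.093, 2.177, -2.178]
force: [0.4, -1.2, 0.0]
width: 0.005
```

Run:
```python
from h import *
tool()
yaw=np.radians(4.9); c=np.array([.5864,-.1797]); Rm=np.array([[np.cos(yaw),-np.sin(yaw)],[np.sin(yaw),np.cos(yaw)]])
for n,f in(("top","top3"),("top","top4"),("top","top6"),("side","side3"),("side","side5")):
    C=cloud(n,np.load(f"/tmp/{f}.npz")["d"]); q=(C[:,:,:2]-c)@Rm
    for x0 in(-.033,.033):
        for y0 in(-.022,.022):
            m=(abs(q[:,:,0]-x0)<.013)&(abs(q[:,:,1]-y0)<.013)&(C[:,:,2]<.07)
            H=(abs(q[:,:,0]-x0)<.03)&(abs(q[:,:,1]-y0)<.024)&(C[:,:,2]>.028)&(C[:,:,2]<.06)
            print(f,x0,y0,"p50,80,95",(np.percentile(C[:,:,2][m],[50,80,95])*1000).round(1) if m.any() else 0,"ctr",(q[H].mean(0)*1000).round(1) if H.any() else 0,H.sum())
```

```text
t 45.3 p [ 0.5853 -0.1803  0.091 ] jaw yaw -85.11 y [ 0. -0. -1.] w 0.005 F [ 0.4 -1.2  0. ] j [ 0.33  0.56 -0.17  1.74  0.12  0.85 -1.38]
top3 -0.033 -0.022 p50,80,95 [34.9 40.  44.5] ctr [-35.7 -23.1] 47
top3 -0.033 0.022 p50,80,95 [36.8 40.7 43.5] ctr [-34.3  22.3] 46
top3 0.033 -0.022 p50,80,95 [35.4 39.2 42.5] ctr [ 30.5 -23.6] 51
top3 0.033 0.022 p50,80,95 [28.3 32.9 36.3] ctr [29.8 22.8] 28
top4 -0.033 -0.022 p50,80,95 [34.4 37.7 41.2] ctr [-35.3 -23.3] 50
top4 -0.033 0.022 p50,80,95 [35.6 39.6 41.2] ctr [-35.7  21.3] 50
top4 0.033 -0.022 p50,80,95 [36.7 38.8 45. ] ctr [ 29.5 -23.8] 50
top4 0.033 0.022 p50,80,95 [30.2 34.5 36.4] ctr [29.8 21.5] 32
top6 -0.033 -0.022 p50,80,95 [34.5 38.5 41.1] ctr [-36.3 -23.5] 47
top6 -0.033 0.022 p50,80,95 [35.7 38.6 42.4] ctr [-35.5  22.7] 53
top6 0.033 -0.022 p50,80,95 [34.4 39.2 42.4] ctr [ 30.3 -24.4] 48
top6 0.033 0.022 p50,80,95 [29.2 33.7 36.7] ctr [30.7 22.2] 30
side3 -0.033 -0.022 p50,80,95 [38.3 41.2 43.7] ctr [-36.9 -26.8] 91
side3 -0.033 0.022 p50,80,95 [37.  40.6 42.2] ctr [-38.   17.4] 82
side3 0.033 -0.022 p50,80,95 [37.9 40.4 42.2] ctr [ 29.2 -26.8] 82
side3 0.033 0.022 p50,80,95 [34.1 35.7 37. ] ctr [30.4 19.1] 68
side5 -0.033 -0.022 p50,80,95 [38.  40.6 42.1] ctr [-37.3 -26.9] 92
side5 -0.033 0.022 p50,80,95 [36.7 40.5 42.5] ctr [-37.4  18.6] 79
side5 0.033 -0.022 p50,80,95 [37.8 41.  43.4] ctr [ 28.9 -27. ] 85
side5 0.033 0.022 p50,80,95 [34.1 36.  37.1] ctr [30.8 19.2] 67
```

The depth shows why: only M1 (pocket 4) is seated. The other three modules stand 5–6 mm high, caught on the pocket rims. The pin contact while shifting the cover puts the true fixture centre near (.5877, -.1785), about 1.5–2 mm from what I used. I'll put the cover back on the bench and reseat the three.

>>> carry_out(steps=[0.4, 0, 0, 0.1, 0, 0.4, 0, 0, 0.2, 0, 0.4, 0, 0, 0.2, 0, 0.4, 0, 0, 0.2, 0, 0.4, 0, 0, 0, 0, 0.4, 0, 0, -0.29, 0, 0.4, 0, 0, -0.29, 0, 0, 0, 0, -0.29, 0, 0, 0, 0, -0.28, 0, 0, 0, 0, -0.27, 0, 0, 0, 0, -0.27, 0, 0, 0, 0, -0.27, 0], grip_force=40)

```text
clock: 46.5
position: [0.586, -0.1803, 0.0645]
ee_rot: [-0.091, 2.177, -2.177]
force: [1.2, 0.1, 0.4]
width: 0.235
```

>>> carry_out(steps=[0, 0, 0, 0.1, 0, 0, 0, 0, 0.2, 0, 0, 0, 0, 0.3, 0, 0, 0, 0, 0.5, 0, 0, 0, -0.4, 0.5, 0, 0, 0, -0.8, 0.5, -0.07, 0, 0, -1, 0.5, -0.142, 0, 0, -1, 0.5, -0.142])

```text
clock: 47.3
position: [0.5835, -0.2854, 0.1139]
ee_rot: [-0.036, -2.2, 2.206]
force: [-0.0, -0.6, -3.5]
width: 0.235
```

```bash
python3 -c "
from h import *
tool()"
```

```text
t 47.3 p [ 0.5835 -0.2854  0.1139] jaw yaw -91.97 y [-0.001 -0.003 -1.   ] w 0.235 F [-0.  -0.6 -3.5] j [ 0.46  0.58 -0.13  1.62  0.09  0.94 -1.31]
```

>>> carry_out(steps=[0, 0.16, -0.4, 0, 0, 0, 0.16, -0.68, 0, 0, 0, 0.16, -0.68, 0, 0, 0, 0.16, -0.68, -0.4, 0, 0, 0.16, -0.68, -0.7, 0, 0, 0.16, -0.68, -0.84, 0, 0, 0.16, -0.68, -0.88, 0, 0, 0.16, -0.68, -0.9, 0])

```text
clock: 48.1
position: [0.6019, -0.3479, 0.0245]
ee_rot: [-0.029, -2.209, 2.209]
force: [0.2, -0.2, -4.0]
width: 0.239
```

>>> carry_out(steps=[0.45, 0, 0, -0.01, 0, 0.45, 0, 0, -0.01, 0, 0.45, 0, 0, -0.01, 0, 0.45, 0, 0, 0.3, 0, 0.55, 0, 0, 0.8, 0, 0.55, 0, 0, 0.8, 0, 0.55, -0.5, 0, 0.8, 0.19, 0.55, -1, 0, 0.8, 0.38, 0.55, -1, 0, 0.8, 0.57, 0.55, -1, 0, 0.8, 0.76, 0.55, -1, 0, 0.8, 0.95, 0.55, -1, 0, 0.8, 1], grip_force=15)

```text
clock: 49.3
position: [0.5016, -0.3488, 0.1048]
ee_rot: [-0.712, 1.772, -1.775]
force: [-0.1, 0.6, 0.2]
width: 0.55
```

>>> carry_out(steps=[0.55, -0.5, 0.5, 0.2, 0.19, 0.55, -0.8, 0.8, 0.5, 0.38, 0.55, -0.8, 0.8, 0.5, 0.57, 0.55, -0.8, 0.8, 0.5, 0.76, 0.55, -0.8, 0.8, 0.5, 0.95, 0.55, -0.8, 0.8, 0.5, 1, 0.55, -0.8, 0.8, 0.5, 1])

```text
clock: 50.0
position: [0.4216, -0.2687, 0.1545]
ee_rot: [-1.196, 1.227, -1.23]
force: [-0.1, -0.5, -0.3]
width: 0.552
```

```bash
cat > mods.py <<'E'
from h import *
def mods(c=(.5864,-.1797),view=None):
    yaw=np.radians(4.9); c=np.array(c); Rm=np.array([[np.cos(yaw),-np.sin(yaw)],[np.sin(yaw),np.cos(yaw)]])
    for n in("top","side"):
        p,d=get_image(n); np.savez(f"/tmp/{n}m.npz",p=p,d=d)
        C=cloud(n,d); q=(C[:,:,:2]-c)@Rm
        for k,(x0,y0) in enumerate(((-.033,-.022),(-.033,.022),(.033,-.022),(.033,.022)),1):
            m=(abs(q[:,:,0]-x0)<.013)&(abs(q[:,:,1]-y0)<.013)&(C[:,:,2]<.07)
            H=(abs(q[:,:,0]-x0)<.03)&(abs(q[:,:,1]-y0)<.024)&(C[:,:,2]>.028)&(C[:,:,2]<.06)
            if H.sum()<8: print(n,k,"hidden",H.sum()); continue
            A=np.c_[q[H],np.ones(H.sum())]
            print(n,"p%d"%k,"p50,80,95",(np.percentile(C[:,:,2][m],[50,80,95])*1000).round(1),"ctr",(q[H].mean(0)*1000).round(1),H.sum())
E
python3 - <<'E'
from mods import *
tool(); mods()
t=np.load("/tmp/topm.npz")["p"]
for px,P in blobs("top",t,(310,148,350,206),.010):
    if len(px)>300: print("cover",rect(P))
E
```

```text
t 50.0 p [ 0.4216 -0.2687  0.1545] jaw yaw -1.49 y [ 0.001 -0.001 -1.   ] w 0.552 F [-0.1 -0.5 -0.3] j [ 0.92  0.38 -0.58  1.93  0.26  0.91  0.18]
top p1 p50,80,95 [34.1 38.8 41.8] ctr [-35.7 -24.1] 49
top p2 p50,80,95 [34.8 39.5 41.9] ctr [-35.7  22.4] 49
top p3 p50,80,95 [35.  39.8 42.8] ctr [ 30.3 -24.1] 46
top p4 p50,80,95 [30.4 36.2 38.4] ctr [30.3 21.8] 31
side p1 p50,80,95 [37.1 40.  42.8] ctr [-36.5 -26.2] 88
side p2 p50,80,95 [37.6 40.8 42.9] ctr [-37.3  17.6] 81
side p3 p50,80,95 [37.7 39.7 42.7] ctr [ 29.2 -26.7] 82
side p4 p50,80,95 [33.4 35.4 36. ] ctr [31.5 19.5] 66
cover (array([ 595.4, -348.6]), array([234.5, 131. ]), 0.1)
```

>>> carry_out(steps=[0.42, 0.5, 0.3, 0, 0.142, 0.42, 1, 0.6, 0, 0.142, 0.42, 1, 0.625, 0, 0.142, 0.42, 1, 0.625, 0, 0.142])

```text
clock: 50.5
position: [0.5241, -0.2025, 0.154]
ee_rot: [-1.247, 1.143, -1.143]
force: [0.1, -0.0, 0.2]
width: 0.421
```

>>> carry_out(steps=[0.42, 0.343, 0, -0.3, 0, 0.42, 0.343, 0, -0.6, 0, 0.42, 0.343, 0, -0.9, 0, 0.42, 0.343, 0, -1, 0, 0.42, 0.343, 0, -1, 0])

```text
clock: 51.0
position: [0.554, -0.2062, 0.0526]
ee_rot: [-1.25, 1.149, -1.145]
force: [0.0, 0.8, -0.2]
width: 0.416
```

>>> carry_out(steps=[0.42, 0, 0, -0.15, 0, 0.42, 0, 0, -0.24, 0, 0.42, 0, 0, -0.24, 0, 0, 0, 0, -0.24, 0, 0, 0, 0, -0.24, 0, 0, 0, 0, -0.24, 0, 0, 0, 0, -0.23, 0, 0, 0, 0, -0.23, 0])

```text
clock: 51.8
position: [0.5557, -0.2058, 0.031]
ee_rot: [-1.248, 1.146, -1.146]
force: [-0.3, 0.5, -1.3]
width: 0.317
```

>>> carry_out(steps=[0, 0, 0, 0.1, 0, 0, 0, 0, 0.2, 0, 0, 0.015, 0.029, 0.2, 0, 0, 0.015, 0.029, 0.2, 0, 0, 0.015, 0.029, 0.2, 0])

```text
clock: 52.3
position: [0.557, -0.2027, 0.0507]
ee_rot: [-1.249, 1.146, -1.146]
force: [-0.7, 0.2, -0.8]
width: 0.317
```

>>> carry_out(steps=[0, 0, 0, -0.05, 0, 0, 0, 0, -0.1, 0, 0, 0, 0, -0.15, 0, 0, 0, 0, -0.18, 0, 0, 0, 0, -0.18, 0])

```text
clock: 52.8
position: [0.5567, -0.2027, 0.032]
ee_rot: [-1.249, 1.147, -1.145]
force: [-0.2, 0.2, -0.0]
width: 0.317
```

```bash
python3 -c "
from h import *
tool()"
```

```text
t 52.8 p [ 0.5567 -0.2027  0.032 ] jaw yaw 4.9 y [-0.001  0.    -1.   ] w 0.317 F [-0.2  0.2 -0. ] j [ 0.61  0.67 -0.52  1.81  0.45  0.78 -0.05]
```

>>> carry_out(steps=[0, 0, 0, -0.02, 0, 0, 0, 0, -0.04, 0, 0, 0, 0, -0.04, 0, 0, 0, 0, -0.04, 0])

```text
clock: 53.2
position: [0.5572, -0.2029, 0.0296]
ee_rot: [-1.249, 1.145, -1.147]
force: [-2.6, 0.3, 7.6]
width: 0.314
```

>>> carry_out(steps=[0, 0, 0, -0.02, 0, 0, 0, 0, -0.03, 0, 0, 0, 0, -0.03, 0, 0, 0, 0, -0.03, 0])

```text
clock: 53.6
position: [0.5571, -0.2031, 0.027]
ee_rot: [-1.249, 1.145, -1.147]
force: [-4.8, 0.3, 13.2]
width: 0.311
```

```bash
python3 -c "
from h import *
tool()"
```

```text
t 53.6 p [ 0.5571 -0.2031  0.027 ] jaw yaw 4.89 y [ 0.    -0.001 -1.   ] w 0.311 F [-4.8  0.3 13.2] j [ 0.61  0.67 -0.51  1.81  0.45  0.77 -0.06]
```

>>> carry_out(steps=[0.42, 0, 0, 0, 0, 0.42, 0, 0, 0, 0, 0.42, 0, 0, 0, 0, 0.42, 0, 0, 0.5, 0, 0.42, 0, 0, 1, 0, 0.42, -0.5, 0, 1, 0, 0.42, -1, 0, 1, 0, 0.42, -1, 0, 1, 0])

```text
clock: 54.4
position: [0.4487, -0.203, 0.1244]
ee_rot: [-1.255, 1.153, -1.143]
force: [0.8, -0.6, -0.4]
width: 0.422
```

>>> carry_out(steps=[0.42, -0.3, -0.4, 0.4, 0, 0.42, -0.3, -0.8, 0.4, 0, 0.42, -0.3, -0.8, 0.4, 0, 0.42, -0.3, -0.8, 0.4, 0])

```text
clock: 54.8
position: [0.4268, -0.2841, 0.1657]
ee_rot: [-1.247, 1.148, -1.149]
force: [-0.1, 0.4, -0.2]
width: 0.423
```

Run:
```python
from mods import *
tool(); mods()
t=np.load("/tmp/topm.npz"); s=np.load("/tmp/sidem.npz")
a=cv2.resize(s["p"][215:275,250:345,::-1],None,fx=6,fy=6,interpolation=cv2.INTER_CUBIC)
b=cv2.resize(t["p"][148:212,272:315,::-1],None,fx=5.6,fy=5.6,interpolation=cv2.INTER_CUBIC)
b=cv2.copyMakeBorder(b,0,max(0,a.shape[0]-b.shape[0]),0,0,0)[:a.shape[0]]
cv2.imwrite("pics/last.png",np.hstack([a,b])[:600,:800])
# tilt of top faces relative to fixture axes, using pixels of the upper surface
yaw=np.radians(4.9); c=np.array([.5864,-.1797]); Rm=np.array([[np.cos(yaw),-np.sin(yaw)],[np.sin(yaw),np.cos(yaw)]])
C=cloud("side",s["d"]); q=(C[:,:,:2]-c)@Rm*1000; z=C[:,:,2]*1000
for k,(x0,y0) in enumerate(((-33,-22),(-33,22),(33,-22),(33,22)),1):
    H=(abs(q[:,:,0]-x0)<20)&(abs(q[:,:,1]-y0)<20)&(z>25)&(z<60)
    print("p",k)
    for ly in(12,6,0,-6,-12):
        print("  ",[ (lambda m: "%5.1f"%np.percentile(z[m],70) if m.sum()>1 else "  -- ")(H&(abs(q[:,:,0]-x0+1-lx)<3.1)&(abs(q[:,:,1]-y0+2-ly)<3.1)) for lx in(-12,-6,0,6,12)])
```

```text
t 54.8 p [ 0.4268 -0.2841  0.1657] jaw yaw 4.71 y [ 0. -0. -1.] w 0.423 F [-0.1  0.4 -0.2] j [ 0.96  0.39 -0.62  1.88  0.27  0.95  0.3 ]
top p1 p50,80,95 [32.2 34.8 38.8] ctr [-36.9 -19.8] 31
top p2 p50,80,95 [34.8 39.2 43.1] ctr [-35.2  21.9] 50
top p3 p50,80,95 [33.1 39.1 43. ] ctr [ 30.1 -23.8] 49
top p4 p50,80,95 [29.5 35.2 37. ] ctr [30.5 22.4] 33
side p1 p50,80,95 [32.6 35.4 36.4] ctr [-36.4 -23.1] 74
side p2 p50,80,95 [36.3 39.7 42.9] ctr [-37.5  17.9] 82
side p3 p50,80,95 [37.  40.3 42.3] ctr [ 28.9 -27.2] 83
side p4 p50,80,95 [33.7 35.2 36.6] ctr [31.  18.7] 69
p 1
   [' 33.6', ' 35.4', ' 35.8', ' 34.4', ' 32.4']
   [' 31.7', ' 34.8', ' 33.7', ' 33.9', ' 36.5']
   [' 35.4', ' 35.4', ' 35.7', ' 35.4', ' 35.7']
   [' 34.7', ' 33.1', ' 34.1', ' 32.5', ' 32.1']
   [' 30.4', ' 31.4', '  -- ', ' 33.4', ' 28.9']
p 2
   [' 42.6', '  -- ', ' 40.6', ' 36.2', ' 35.6']
   [' 40.3', ' 41.8', ' 39.1', ' 35.3', ' 35.0']
   [' 37.3', ' 40.5', '  -- ', '  -- ', ' 34.7']
   [' 39.5', ' 41.0', ' 38.4', ' 37.1', ' 36.3']
   [' 35.0', ' 35.6', ' 37.2', ' 33.7', ' 31.9']
p 3
   [' 39.7', '  -- ', '  -- ', ' 36.8', '  -- ']
   [' 39.4', '  -- ', ' 38.9', ' 36.4', '  -- ']
   [' 39.4', '  -- ', ' 39.7', '  -- ', ' 35.9']
   [' 40.6', ' 41.4', ' 39.1', ' 37.5', ' 34.9']
   [' 35.8', ' 34.6', ' 35.0', ' 33.3', ' 29.7']
p 4
   [' 31.5', ' 34.9', '  -- ', ' 33.3', ' 34.4']
   [' 35.2', ' 35.0', ' 35.1', ' 33.1', ' 34.5']
   [' 35.0', ' 34.1', ' 34.1', '  -- ', ' 35.5']
   [' 33.5', ' 31.9', '  -- ', ' 35.4', ' 34.5']
   [' 29.7', ' 35.3', ' 33.1', ' 33.2', ' 35.3']
```

View pics/last.png

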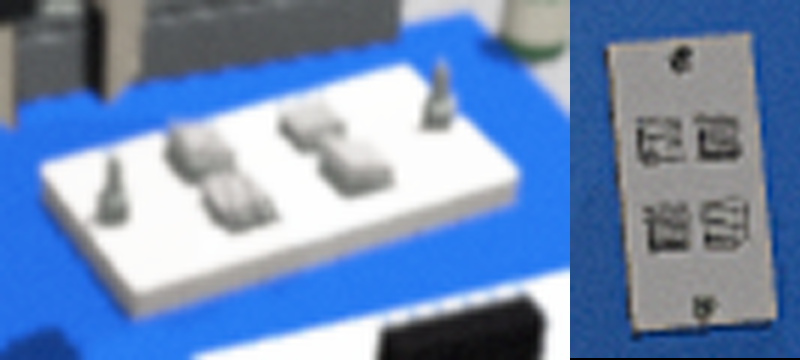

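The picture and height map confirm the p1 module is now flat and seated like p4. Those in p2 and p3 are still tipped, high on the -x side. Same correction for p2.

>>> carry_out(steps=[0.42, 0.3, 0.3, 0, 0, 0.42, 0.6, 0.6, 0, 0, 0.42, 1, 1, 0, 0, 0.42, 1, 1, 0, 0])

```text
clock: 55.3
position: [0.5313, -0.1746, 0.166]
ee_rot: [-1.248, 1.138, -1.137]
force: [-0.7, -1.4, -0.6]
width: 0.415
```

>>> carry_out(steps=[0.42, 0.24, 0.21, 0, 0, 0.42, 0.24, 0.21, -0.4, 0, 0.42, 0.24, 0.21, -0.8, 0, 0.42, 0.24, 0.21, -1, 0, 0.42, 0.24, 0.21, -1, 0])

```text
clock: 55.8
position: [0.5486, -0.1601, 0.0625]
ee_rot: [-1.252, 1.149, -1.14]
force: [-0.2, 1.0, -0.2]
width: 0.416
```

>>> carry_out(steps=[0.42, 0, 0, -0.2, 0, 0.42, 0, 0, -0.36, 0, 0.42, 0, 0, -0.36, 0, 0, 0, 0, -0.36, 0, 0, 0, 0, -0.36, 0, 0, 0, 0, -0.36, 0, 0, 0, 0, -0.35, 0, 0, 0, 0, -0.35, 0])

```text
clock: 56.6
position: [0.5513, -0.162, 0.0313]
ee_rot: [-1.248, 1.145, -1.147]
force: [0.9, -0.0, 1.2]
width: 0.312
```

>>> carry_out(steps=[0, 0, 0, 0.1, 0, 0, 0, 0, 0.2, 0, 0, 0.026, 0.028, 0.2, 0, 0, 0.026, 0.028, 0.2, 0, 0, 0.026, 0.028, 0.2, 0])

```text
clock: 57.1
position: [0.5536, -0.1589, 0.0507]
ee_rot: [-1.249, 1.146, -1.146]
force: [-0.4, 0.1, -0.5]
width: 0.313
```

>>> carry_out(steps=[0, 0, 0, -0.05, 0, 0, 0, 0, -0.1, 0, 0, 0, 0, -0.15, 0, 0, 0, 0, -0.2, 0, 0, 0, 0, -0.22, 0, 0, 0, 0, -0.25, 0, 0, 0, 0, -0.25, 0])

```text
clock: 57.8
position: [0.5529, -0.1597, 0.0274]
ee_rot: [-1.251, 1.146, -1.147]
force: [-10.6, -1.4, 28.9]
width: 0.32
```

```bash
python3 -c "
from h import *
tool()"
```

```text
t 57.8 p [ 0.5529 -0.1597  0.0274] jaw yaw 4.87 y [-0.001 -0.002 -1.   ] w 0.32 F [-10.6  -1.4  28.9] j [ 0.55  0.66 -0.53  1.86  0.47  0.76 -0.15]
```

>>> carry_out(steps=[0.42, 0, 0, 0.02, 0, 0.42, 0, 0, 0.02, 0, 0.42, 0, 0, 0.02, 0, 0.42, 0, 0, 0.5, 0, 0.42, 0, 0, 1, 0, 0.42, -0.5, -0.3, 1, 0, 0.42, -1, -0.6, 1, 0, 0.42, -1, -1, 1, 0, 0.42, -1, -1, 1, 0])

```text
clock: 58.7
position: [0.4497, -0.2663, 0.125]
ee_rot: [-1.249, 1.154, -1.154]
force: [-0.5, 0.0, 0.1]
width: 0.418
```

```bash
cat >> mods.py <<'E'
def hm():
    mods(); s=np.load("/tmp/sidem.npz")
    yaw=np.radians(4.9); c=np.array([.5864,-.1797]); Rm=np.array([[np.cos(yaw),-np.sin(yaw)],[np.sin(yaw),np.cos(yaw)]])
    C=cloud("side",s["d"]); q=(C[:,:,:2]-c)@Rm*1000; z=C[:,:,2]*1000
    for k,(x0,y0) in enumerate(((-33,-22),(-33,22),(33,-22),(33,22)),1):
        H=(abs(q[:,:,0]-x0)<20)&(abs(q[:,:,1]-y0)<20)&(z>25)&(z<60)
        f=lambda lx,ly:(lambda m: round(np.percentile(z[m],70),1) if m.sum()>1 else None)(H&(abs(q[:,:,0]-x0+1-lx)<4)&(abs(q[:,:,1]-y0+2-ly)<4))
        print("p%d"%k,"x-:",f(-9,6),f(-9,-4),"x0:",f(0,6),f(0,-4),"x+:",f(9,6),f(9,-4))
E
python3 - <<'E'
from mods import *
tool(); hm()
E
```

```text
t 58.7 p [ 0.4497 -0.2663  0.125 ] jaw yaw 4.35 y [-0.003 -0.003 -1.   ] w 0.418 F [-0.5  0.   0.1] j [ 0.88  0.46 -0.61  1.91  0.34  0.88  0.18]
top p1 p50,80,95 [30.1 36.6 38.5] ctr [-36.5 -18.6] 31
top p2 p50,80,95 [36.5 39.4 42.1] ctr [-35.6  23.2] 47
top p3 p50,80,95 [33.8 38.6 41.2] ctr [ 31.4 -24.8] 50
top p4 p50,80,95 [31.5 35.8 37.9] ctr [30.  21.7] 32
side p1 p50,80,95 [33.3 35.3 37.1] ctr [-36.2 -23.3] 75
side p2 p50,80,95 [35.3 39.3 42.5] ctr [-35.3  20.5] 85
side p3 p50,80,95 [38.1 40.6 42.6] ctr [ 28.7 -27.5] 84
side p4 p50,80,95 [33.4 35.8 36.5] ctr [31. 19.] 68
p1 x-: 34.1 34.3 x0: 35.3 35.4 x+: 35.5 34.3
p2 x-: 40.0 39.7 x0: 39.3 38.9 x+: 35.8 37.0
p3 x-: 40.3 40.4 x0: 39.2 40.2 x+: 36.1 None
p4 x-: None 34.2 x0: 33.0 32.2 x+: 35.8 33.9
```

p2 is still tipped because it was tilted within the pads. I'll nudge it in +x instead, with an open finger low on its -x face, so it can drop flat.

>>> carry_out(steps=[0.42, 0.4, 0.4, 0, 0, 0.42, 0.7, 0.7, 0, 0, 0.42, 1, 1, 0, 0, 0.42, 1, 1, 0, 0, 0.42, 1, 1, -0.4, 0, 0.42, 1, 1, -0.7, 0, 0.42, 1, 1, -0.7, 0])

```text
clock: 59.5
position: [0.551, -0.1572, 0.052]
ee_rot: [-1.252, 1.15, -1.139]
force: [-0.5, 0.7, -0.5]
width: 0.42
```

>>> carry_out(steps=[0.42, 0, 0, -0.2, 0, 0.42, 0, 0, -0.31, 0, 0.42, 0, 0, -0.32, 0, 0.42, 0, 0, -0.32, 0])

```text
clock: 59.9
position: [0.5541, -0.1588, 0.0244]
ee_rot: [-1.248, 1.145, -1.146]
force: [0.5, 0.0, 0.3]
width: 0.42
```

>>> carry_out(steps=[0.42, 0.02, 0, 0, 0, 0.42, 0.04, 0, 0, 0, 0.42, 0.05, 0, 0, 0, 0.42, 0.06, 0, 0, 0, 0.42, 0.07, 0, 0, 0, 0.42, 0.08, 0, 0, 0, 0.42, 0.08, 0, 0, 0])

```text
clock: 60.6
position: [0.5607, -0.1591, 0.0234]
ee_rot: [-1.25, 1.148, -1.145]
force: [-4.0, 0.0, 0.9]
width: 0.419
```

Run:
```python
from mods import *
tool(); hm()
```

```text
t 60.6 p [ 0.5607 -0.1591  0.0234] jaw yaw 4.89 y [-0.002 -0.    -1.   ] w 0.419 F [-4.   0.   0.9] j [ 0.55  0.67 -0.53  1.84  0.47  0.76 -0.15]
top 1 hidden 0
top 2 hidden 0
top 3 hidden 0
top 4 hidden 0
side p1 p50,80,95 [33.2 35.5 36.1] ctr [-36.5 -22.7] 74
side p2 p50,80,95 [36.5 39.5 45.3] ctr [-33.5  17.2] 139
side p3 p50,80,95 [38.1 40.2 41.9] ctr [ 29.3 -26.7] 79
side p4 p50,80,95 [34.3 35.7 37.2] ctr [26.  16.6] 81
p1 x-: 35.5 34.8 x0: 35.2 35.9 x+: 35.1 35.0
p2 x-: None 42.3 x0: 38.7 39.2 x+: 38.7 37.1
p3 x-: 40.8 39.2 x0: 39.9 None x+: 36.9 35.8
p4 x-: 36.2 34.8 x0: None 35.9 x+: 32.0 34.5
```

>>> carry_out(steps=[0.42, -0.07, 0, 0, 0, 0.42, -0.07, 0, 0, 0, 0.42, -0.07, 0, 0.5, 0, 0.42, -0.07, 0, 1, 0, 0.42, -0.5, -0.4, 1, 0, 0.42, -1, -0.7, 1, 0, 0.42, -1, -1, 1, 0, 0.42, -1, -1, 1, 0])

```text
clock: 61.5
position: [0.4586, -0.2656, 0.1238]
ee_rot: [-1.248, 1.151, -1.154]
force: [0.8, 0.1, -0.5]
width: 0.42
```

Run:
```python
from mods import *
tool(); hm()
```

```text
t 61.5 p [ 0.4586 -0.2656  0.1238] jaw yaw 4.41 y [-0.001 -0.004 -1.   ] w 0.42 F [ 0.8  0.1 -0.5] j [ 0.87  0.47 -0.61  1.89  0.35  0.89  0.17]
top p1 p50,80,95 [29.1 36.2 39.1] ctr [-37.4 -19.7] 27
top p2 p50,80,95 [29.1 34.3 35.8] ctr [-33.4  22.1] 29
top p3 p50,80,95 [34.2 39.3 42.3] ctr [ 30.6 -24.4] 50
top p4 p50,80,95 [31.  34.9 37.4] ctr [29.7 22. ] 35
side p1 p50,80,95 [33.6 35.3 36.7] ctr [-36.2 -23.5] 73
side p2 p50,80,95 [32.7 35.2 36.9] ctr [-32.8  20.8] 66
side p3 p50,80,95 [37.5 40.6 41.8] ctr [ 29.6 -27.3] 81
side p4 p50,80,95 [33.9 36.2 36.9] ctr [31.  19.4] 65
p1 x-: 35.3 33.3 x0: 34.4 34.9 x+: 37.2 35.7
p2 x-: 34.8 34.5 x0: 34.4 35.5 x+: 33.6 34.5
p3 x-: 39.3 40.9 x0: 37.0 38.4 x+: 36.7 36.8
p4 x-: 35.7 36.0 x0: 34.0 34.9 x+: 35.7 33.8
```

p2 is now flat at pocket height. The same nudge for p3.

>>> carry_out(steps=[0.38, 0.5, 0.3, 0, 0, 0.38, 0.8, 0.6, 0, 0, 0.38, 1, 0.6, 0, 0, 0.38, 1, 0.6, 0, 0])

```text
clock: 62.0
position: [0.566, -0.1947, 0.1242]
ee_rot: [-1.247, 1.14, -1.142]
force: [-0.3, -0.6, -0.4]
width: 0.382
```

>>> carry_out(steps=[0.38, 0.4, 0, 0, 0, 0.38, 0.6, 0, 0, 0, 0.38, 0.6, 0, -0.4, 0, 0.38, 0.6, 0, -0.7, 0, 0.38, 0.6, 0, -0.7, 0, 0.38, 0.6, 0, -0.9, 0, 0.38, 0.6, 0, -1, 0, 0.38, 0.6, 0, -1, 0])

```text
clock: 62.8
position: [0.6211, -0.1988, 0.0235]
ee_rot: [-1.249, 1.147, -1.145]
force: [-1.4, -0.4, 0.3]
width: 0.379
```

>>> carry_out(steps=[0.38, 0.02, 0, 0, 0, 0.38, 0.04, 0, 0, 0, 0.38, 0.05, 0, 0, 0, 0.38, 0.06, 0, 0, 0, 0.38, 0.07, 0, 0, 0, 0.38, 0.07, 0, 0, 0])

```text
clock: 63.4
position: [0.6282, -0.1991, 0.0236]
ee_rot: [-1.249, 1.147, -1.146]
force: [-1.8, 0.0, 0.7]
width: 0.381
```

>>> carry_out(steps=[0.38, 0.01, 0, 0, 0, 0.38, 0.01, 0, 0, 0, 0.38, 0, 0, 0.5, 0, 0.38, 0, 0, 1, 0, 0.38, -0.5, -0.2, 1, 0, 0.38, -1, -0.4, 1, 0, 0.38, -1, -0.6, 1, 0, 0.38, -1, -0.6, 1, 0])

```text
clock: 64.2
position: [0.5266, -0.2637, 0.1239]
ee_rot: [-1.248, 1.149, -1.152]
force: [0.7, -0.0, -0.2]
width: 0.38
```

>>> carry_out(steps=[0.38, -0.5, 0, 0, 0, 0.38, -0.6, -0.4, 0, 0, 0.38, -0.6, -0.4, 0, 0])

```text
clock: 64.5
position: [0.466, -0.3039, 0.1233]
ee_rot: [-1.249, 1.15, -1.151]
force: [1.0, 0.0, 0.9]
width: 0.385
```

Run:
```python
from mods import *
tool(); hm()
```

```text
t 64.5 p [ 0.466  -0.3039  0.1233] jaw yaw 4.58 y [-0.002 -0.003 -1.   ] w 0.385 F [1.  0.  0.9] j [ 0.91  0.51 -0.6   1.83  0.36  0.92  0.23]
top p1 p50,80,95 [31.6 36.  37.6] ctr [-36.  -19.7] 31
top p2 p50,80,95 [30.5 36.3 39.8] ctr [-33.6  22.8] 32
top p3 p50,80,95 [29.8 35.  36.8] ctr [ 31.  -24.8] 37
top p4 p50,80,95 [30.6 34.8 37.5] ctr [30.8 23.7] 36
side p1 p50,80,95 [32.9 35.2 36.6] ctr [-35.5 -23.6] 70
side p2 p50,80,95 [21.2 32.1 35.2] ctr [-40.1  26.4] 11
side p3 p50,80,95 [33.6 35.3 36.5] ctr [ 32.3 -26.6] 71
side p4 p50,80,95 [33.3 35.8 36.2] ctr [31.9 19.3] 65
p1 x-: 34.9 34.5 x0: 36.0 33.9 x+: 34.8 35.2
p2 x-: 32.5 None x0: None None x+: None None
p3 x-: 34.4 33.9 x0: 34.5 33.5 x+: 35.1 36.8
p4 x-: 33.7 35.8 x0: 34.5 35.1 x+: 34.6 32.6
```

>>> carry_out(steps=[1, 0.5, -0.2, 0, -0.147, 1, 1, -0.49, 0, -0.147, 1, 1, -0.49, 0, -0.147, 1, 1, -0.49, 0, -0.147], grip_force=10)

```text
clock: 65.0
position: [0.572, -0.3469, 0.1234]
ee_rot: [-1.193, 1.229, -1.23]
force: [-0.5, 0.2, -0.1]
width: 0.681
```

>>> carry_out(steps=[1, 0.334, 0, 0, 0, 1, 0.334, 0, -0.3, 0, 1, 0.334, 0, -0.3, 0, 1, 0.334, 0, -0.3, 0, 1, 0.334, 0, -0.3, 0])

```text
clock: 65.5
position: [0.602, -0.348, 0.0951]
ee_rot: [-1.195, 1.23, -1.232]
force: [0.3, -0.1, 0.1]
width: 0.998
```

Run:
```python
from mods import *
tool(); hm()
p,d=get_image("side"); C=cloud("side",d)
m=(C[:,:,2]>.025)&(C[:,:,2]<.06)&(C[:,:,1]<-.37)&(C[:,:,1]>-.44)&(abs(C[:,:,0]-.6)<.15); print("stray",m.sum())
# bar: dark pixels, top z ~.048
t=np.load("/tmp/topm.npz"); C=cloud("top",t["d"]); m=(t["p"].sum(2)<120)&(abs(C[:,:,0]-.6)<.07)&(abs(C[:,:,1]+.345)<.04)&(C[:,:,2]<.06)&(C[:,:,2]>.03)
print("bar",m.sum(),rect(C[m]) if m.sum()>20 else "")
```

```text
t 65.5 p [ 0.602  -0.348   0.0951] jaw yaw -1.72 y [ 0.001 -0.    -1.   ] w 0.998 F [ 0.3 -0.1  0.1] j [ 0.76  0.72 -0.52  1.49  0.39  1.03  0.11]
top p1 p50,80,95 [31.  33.6 37.2] ctr [-37.8 -18.2] 27
top p2 p50,80,95 [30.3 35.7 37.9] ctr [-31.4  23.2] 29
top p3 p50,80,95 [30.1 34.2 37.8] ctr [ 31.3 -25.4] 31
top p4 p50,80,95 [30.9 35.2 37.9] ctr [28.5 22.1] 33
side p1 p50,80,95 [33.1 35.5 36.6] ctr [-36.3 -22.9] 74
side p2 p50,80,95 [31.5 35.6 37.1] ctr [-33.2  21. ] 69
side 3 hidden 0
side 4 hidden 0
p1 x-: 36.1 33.2 x0: 36.0 35.1 x+: 34.5 35.5
p2 x-: 31.6 33.4 x0: 35.7 33.2 x+: 35.7 35.6
p3 x-: None None x0: None None x+: None None
p4 x-: None None x0: None None x+: None None
stray 0
bar 58 (array([ 599.9, -342.6]), array([11.9, 76.3]), 88.24)
```

All four modules are now at pocket height. Next, the cover again: lengthwise squeeze, turn, cross grip.

>>> carry_out(steps=[1, 0, 0, -0.3, 0, 1, 0, 0, -0.6, 0, 1, 0, 0, -0.74, 0, 1, 0, 0, -0.74, 0, 0, 0, 0, -0.74, 0, 0, 0, 0, -0.74, 0, 0, 0, 0, -0.74, 0, 0, 0, 0, -0.74, 0, 0, 0, 0, -0.74, 0])

```text
clock: 66.55
position: [0.6029, -0.3484, 0.0215]
ee_rot: [-1.194, 1.229, -1.233]
force: [0.3, -0.3, 6.4]
width: 0.869
```

>>> carry_out(steps=[1, 0, 0, 0, 0, 1, 0, 0, 0, 0, 1, 0, 0, 0.3, 0, 1, 0, 0, 0.5, -0.19, 0.6, 0, 0, 0.5, -0.38, 0.6, 0, 0, 0.5, -0.57, 0.6, 0, 0, 0.5, -0.76, 0.6, 0, 0, 0.5, -0.95, 0.6, 0, 0, 0.5, -1, 0.6, 0, 0, 0.5, -1], grip_force=35)

```text
clock: 67.55
position: [0.6022, -0.3478, 0.0698]
ee_rot: [-0.706, 1.78, -1.78]
force: [0.4, 0.2, 0.2]
width: 0.603
```

>>> carry_out(steps=[0.6, 0, 0, 0, -0.19, 0.6, 0, 0, 0, -0.38, 0.6, 0, 0, 0, -0.57, 0.6, 0, 0, 0, -0.76, 0.6, 0, 0, 0, -0.95, 0.6, 0, 0, 0, -1, 0.6, 0, 0, -0.3, -1, 0.6, 0, 0, -0.5, -1, 0.6, 0, 0, -0.5, -1])

```text
clock: 68.45
position: [0.5999, -0.3469, 0.0166]
ee_rot: [-0.026, -2.208, 2.202]
force: [-1.1, -0.1, 0.0]
width: 0.602
```

>>> carry_out(steps=[0, 0, 0, 0, 0, 0, 0, 0, 0, 0, 0, 0, 0, 0.02, 0, 0, 0, 0, 0.02, 0, 0, 0, 0, 0.02, 0, 0, 0, 0, 0.02, 0, 0, 0, 0, 0.02, 0, 0, 0, 0, 0.02, 0])

```text
clock: 69.25
position: [0.6025, -0.3483, 0.0227]
ee_rot: [-0.034, -2.206, 2.208]
force: [-0.8, -0.6, 6.0]
width: 0.237
```

```bash
python3 -c "
from h import *
tool()"
```

```text
t 69.25 p [ 0.6025 -0.3483  0.0227] jaw yaw -91.71 y [ 0.001 -0.001 -1.   ] w 0.237 F [-0.8 -0.6  6. ] j [ 0.52  0.75 -0.11  1.56  0.1   0.84 -1.24]
```

>>> carry_out(steps=[0, 0, 0, 0.2, 0, 0, 0, 0, 0.5, 0, 0, 0, 0, 0.9, 0, 0, 0, 0.3, 0.9, 0.07, 0, -0.15, 0.6, 0.9, 0.147, 0, -0.15, 0.9, 0.9, 0.147, 0, -0.15, 1, 0.9, 0.147, 0, -0.15, 1, 0.9, 0.147])

```text
clock: 70.05
position: [0.5871, -0.2455, 0.1114]
ee_rot: [-0.097, 2.178, -2.175]
force: [-0.4, 0.5, -4.6]
width: 0.236
```

>>> carry_out(steps=[0, 0, 0.3, 0, 0, 0, 0, 0.55, 0, 0, 0, 0, 0.688, 0, 0, 0, 0, 0.688, 0, 0, 0, 0, 0.688, -0.1, 0, 0, 0, 0.688, -0.2, 0, 0, 0, 0.688, -0.2, 0, 0, 0, 0.688, -0.2, 0])

```text
clock: 70.85
position: [0.5865, -0.1802, 0.0909]
ee_rot: [-0.093, 2.179, -2.179]
force: [-0.1, -0.5, -4.4]
width: 0.235
```

```bash
python3 -c "
from h import *
tool(); print(arm.observe()['ft_torque'])"
```

```text
t 70.85 p [ 0.5865 -0.1802  0.0909] jaw yaw -85.17 y [-0.001 -0.    -1.   ] w 0.235 F [-0.1 -0.5 -4.4] j [ 0.32  0.56 -0.17  1.74  0.12  0.85 -1.38]
[ 0.03457374 -0.03514498  0.0746139 ]
```

>>> carry_out(steps=[0, 0.008, 0.008, -0.04, 0, 0, 0.008, 0.008, -0.08, 0, 0, 0.008, 0.008, -0.11, 0, 0, 0.008, 0.008, -0.14, 0, 0, 0.008, 0.008, -0.14, 0])

```text
clock: 71.35
position: [0.5876, -0.1785, 0.0773]
ee_rot: [-0.094, 2.178, -2.178]
force: [-0.6, 0.1, -4.4]
width: 0.234
```

>>> carry_out(steps=[0, 0, 0, -0.04, 0, 0, 0, 0, -0.08, 0, 0, 0, 0, -0.11, 0, 0, 0, 0, -0.14, 0, 0, 0, 0, -0.14, 0])

```text
clock: 71.85
position: [0.5876, -0.1787, 0.0632]
ee_rot: [-0.094, 2.178, -2.178]
force: [-1.1, -2.5, -5.5]
width: 0.236
```

```bash
python3 -c "
from h import *
tool(); print(arm.observe()['ft_torque'])"
```

```text
t 71.85 p [ 0.5876 -0.1787  0.0632] jaw yaw -85.12 y [-0.001 -0.    -1.   ] w 0.236 F [-1.1 -2.5 -5.5] j [ 0.32  0.6  -0.16  1.76  0.13  0.8  -1.39]
[-0.56155641  0.08563324 -0.02278237]
```

>>> carry_out(steps=[0, 0, -0.007, 0, 0, 0, 0, -0.007, -0.02, 0, 0, 0, -0.007, -0.035, 0, 0, 0, -0.007, -0.045, 0, 0, 0, -0.007, -0.045, 0])

```text
clock: 72.35
position: [0.588, -0.179, 0.0591]
ee_rot: [-0.093, 2.178, -2.178]
force: [-1.1, -0.8, -5.3]
width: 0.238
```

```bash
python3 -c "
from h import *
tool(); print(arm.observe()['ft_torque'])"
```

```text
t 72.35 p [ 0.588  -0.179   0.0591] jaw yaw -85.1 y [ 0.  0. -1.] w 0.238 F [-1.1 -0.8 -5.3] j [ 0.32  0.6  -0.16  1.76  0.13  0.79 -1.39]
[-0.24112663  0.01318565 -0.04719503]
```

>>> carry_out(steps=[0, 0, 0, -0.01, 0, 0, 0, 0, -0.015, 0, 0, 0, 0, -0.015, 0, 0.4, 0, 0, -0.015, 0, 0.4, 0, 0, -0.015, 0, 0.4, 0, 0, -0.015, 0, 0.4, 0, 0, -0.015, 0])

```text
clock: 73.05
position: [0.5881, -0.179, 0.0578]
ee_rot: [-0.093, 2.178, -2.177]
force: [0.3, -0.1, 0.4]
width: 0.395
```

>>> carry_out(steps=[0.4, 0, 0, 0.4, 0, 0.4, 0, 0, 0.9, 0, 0.4, 0, 0, 1, 0, 0.4, -0.4, 0, 1, 0, 0.4, -1, 0, 1, 0, 0.4, -1, 0, 1, 0])

```text
clock: 73.65
position: [0.482, -0.1794, 0.157]
ee_rot: [-0.097, 2.181, -2.181]
force: [0.2, -0.1, -0.4]
width: 0.397
```

>>> carry_out(steps=[0, -0.5, 0.5, 0, 0, 0, -1, 1, 0, 0, 0, -1, 1, 0, 0, 0, -1, 1, 0, 0])

```text
clock: 74.05
position: [0.3839, -0.076, 0.1575]
ee_rot: [-0.101, 2.177, -2.176]
force: [0.4, -0.3, -0.2]
width: 0.101
```

```bash
cat > cov.py <<'E'
from h import *
def cov():
    yaw=np.radians(4.9); c=np.array([.5877,-.1788]); Rm=np.array([[np.cos(yaw),-np.sin(yaw)],[np.sin(yaw),np.cos(yaw)]])
    for n in("side","top"):
        p,d=get_image(n); np.savez(f"/tmp/{n}c.npz",p=p,d=d); C=cloud(n,d); q=(C[:,:,:2]-c)@Rm
        m=(abs(q[:,:,0])<.1)&(abs(q[:,:,1])<.045)&(abs(C[:,:,2]-.046)<.012)&~((abs(q[:,:,0])<.06)&(abs(q[:,:,1])<.025))&(abs(abs(q[:,:,0])-.095)>.012)
        A=np.c_[q[m],np.ones(m.sum())]; z=C[:,:,2][m]; s=np.linalg.lstsq(A,z,rcond=None)[0]; r=abs(z-A@s)<.004; s=np.linalg.lstsq(A[r],z[r],rcond=None)[0]
        print(n,m.sum(),"tilt x,y",s[:2].round(4),"z",s[2].round(4))
    for px,P in blobs("top",p,(266,142,318,212),.046):
        if len(px)>100: print(rect(P))
E
python3 - <<'E'
from cov import *
tool(); cov()
E
```

```text
t 74.05 p [ 0.3839 -0.076   0.1575] jaw yaw -84.86 y [-0.003  0.    -1.   ] w 0.101 F [ 0.4 -0.3 -0.2] j [ 0.29  0.16 -0.26  2.17  0.06  0.82 -1.49]
side 440 tilt x,y [-0.0003  0.0051] z 0.0475
top 503 tilt x,y [-0.0015  0.0038] z 0.0463
(array([ 585.8, -177.4]), array([223. , 113.8]), 4.98)
```

The cover is flat on the shoulders: top at 46.3 mm, tilt under 0.005. Before the switch, I check the pans and the ball position once more.

Run:
```python
from h import *
T=cloud("top",np.load("/tmp/topc.npz")["d"])
m=((T[:,:,2]>.062)&(T[:,:,2]<.145)).astype(np.uint8); m[:150]=0; m[225:]=0; m[:,:150]=0; m[:,268:]=0
n,l,s,c=cv2.connectedComponentsWithStats(m)
for i in range(1,n):
    if s[i,4]>30: P=T[l==i]; print(np.median(P,0).round(3),P[:,:2].min(0).round(3),P[:,:2].max(0).round(3),rect(P))
m=(abs(T[:,:,0]-.65)<.07)&(abs(T[:,:,1]+.03)<.03)&(T[:,:,2]>.11)&(T[:,:,2]<.15); print("ball",T[m].mean(0).round(4),m.sum())
```

```text
[0.655 0.161 0.107] [0.618 0.12 ] [0.697 0.206] (array([657.1, 163.2]), array([78.8, 85.6]), 2.4)
[ 0.651 -0.028  0.077] [ 0.613 -0.053] [ 0.687 -0.004] (array([650.1, -28.5]), array([49.6, 73.9]), 89.57)
[0.552 0.281 0.09 ] [0.512 0.185] [0.589 0.355] (array([563.4, 272.8]), array([ 78.7, 163. ]), 16.99)
[0.532 0.045 0.092] [ 0.488 -0.036] [0.565 0.129] (array([540.9,  40.8]), array([161.2,  77.8]), 71.41)
ball [ 0.6244 -0.0266  0.1339] 35
```

>>> carry_out(steps=[0, 0.5, 0.25, 0, 0, 0, 1, 0.5, 0, 0, 0, 1, 0.5, 0, 0, 0, 1, 0.5, 0, 0])

```text
clock: 74.55
position: [0.4906, -0.0284, 0.1573]
ee_rot: [-0.093, 2.178, -2.176]
force: [-0.3, -1.3, 0.0]
width: 0.001
```

Pans are unchanged. The ball is at (.624, -.027). Going in behind it and pushing to +x.

>>> carry_out(steps=[0, 0.5, 0, 0, 0, 0, 0.92, 0, 0, 0, 0, 0.92, 0, -0.3, 0, 0, 0.92, 0, -0.42, 0, 0, 0.92, 0, -0.42, 0])

```text
clock: 75.05
position: [0.577, -0.0304, 0.1134]
ee_rot: [-0.098, 2.181, -2.182]
force: [0.1, -0.2, 0.1]
width: 0.007
```

>>> carry_out(steps=[0, 0.15, 0, 0, 0, 0, 0.3, 0, 0, 0, 0, 0.4, 0, 0, 0, 0, 0.5, 0, 0, 0, 0, 0.6, 0, 0, 0, 0, 0.7, 0, 0, 0, 0, 0.76, 0, 0, 0, 0, 0.76, 0, 0, 0])

```text
clock: 75.85
position: [0.6567, -0.029, 0.1155]
ee_rot: [-0.093, 2.178, -2.177]
force: [-0.5, -0.0, 0.4]
width: 0.003
```

Run:
```python
from h import *
tool()
p,d=get_image("side"); C=cloud("side",d); P=p.astype(int)
for n in("side",):
    m=(abs(C[:,:,0]-.65)<.07)&(abs(C[:,:,1]+.03)<.03)&(C[:,:,2]>.112)&(C[:,:,2]<.15)&(P.min(2)>120); print("ball",np.median(C[m],0).round(4),m.sum())
```

```text
t 75.85 p [ 0.6567 -0.029   0.1155] jaw yaw -85.1 y [ 0.  0. -1.] w 0.003 F [-0.5 -0.   0.4] j [ 0.11  0.6  -0.23  1.6   0.16  0.96 -1.65]
ball [ 0.6741 -0.0429  0.1339] 42
```

>>> carry_out(steps=[0, 0.02, 0, 0, 0, 0, 0.04, 0, 0, 0, 0, 0.04, 0, 0, 0])

```text
clock: 76.2
position: [0.6594, -0.029, 0.1155]
ee_rot: [-0.095, 2.178, -2.178]
force: [-2.6, 0.5, 0.8]
width: 0.005
```

>>> carry_out(steps=[0, -0.4, 0, 0, 0, 0, -0.8, 0, 0.2, 0, 0, -1, 0, 0.5, 0, 0, -1, 0, 0.8, 0, 0, -1, 0, 0.8, 0])

```text
clock: 76.7
position: [0.5622, -0.0289, 0.2005]
ee_rot: [-0.084, 2.173, -2.174]
force: [0.2, -0.2, -0.1]
width: 0.005
```

>>> carry_out(steps=[0, -0.5, -0.3, 0, 0, 0, -1, -0.6, 0, 0, 0, -1, -0.6, 0, 0, 0, -1, -0.6, 0, 0])

```text
clock: 77.1
position: [0.4582, -0.0909, 0.1958]
ee_rot: [-0.09, 2.178, -2.181]
force: [1.0, 0.9, -0.6]
width: 0.009
```

>>> carry_out(steps=[0, -0.5, -0.3, 0, 0, 0, -0.8, -0.6, 0, 0, 0, -0.8, -0.6, 0, 0, 0, -0.8, -0.6, 0, 0])

```text
clock: 77.5
position: [0.3809, -0.1495, 0.1961]
ee_rot: [-0.09, 2.177, -2.178]
force: [0.2, 0.6, 0.4]
width: 0.01
```

Run:
```python
from cov import *
tool(); cov()
T=cloud("top",np.load("/tmp/topc.npz")["d"])
m=(abs(T[:,:,0]-.65)<.07)&(abs(T[:,:,1]+.03)<.03)&(T[:,:,2]>.11)&(T[:,:,2]<.15); print("ball",T[m].mean(0).round(4),m.sum())
m=((T[:,:,2]>.062)&(T[:,:,2]<.145)).astype(np.uint8); m[:150]=0; m[225:]=0; m[:,:150]=0; m[:,268:]=0
n,l,s,c=cv2.connectedComponentsWithStats(m)
for i in range(1,n):
    if s[i,4]>30: P=T[l==i]; print(np.median(P,0).round(3),P[:,:2].min(0).round(3),P[:,:2].max(0).round(3))
```

```text
t 77.5 p [ 0.3809 -0.1495  0.1961] jaw yaw -85.18 y [ 0.002 -0.    -1.   ] w 0.01 F [0.2 0.6 0.4] j [ 0.44  0.13 -0.22  2.09  0.04  0.92 -1.28]
side 443 tilt x,y [-0.0001  0.0023] z 0.0474
top 505 tilt x,y [-0.0019  0.0034] z 0.0468
(array([ 585.8, -177.5]), array([223.2, 114. ]), 4.95)
ball [ 0.6795 -0.0306  0.1313] 38
[0.656 0.161 0.107] [0.618 0.121] [0.697 0.206]
[ 0.655 -0.028  0.076] [ 0.616 -0.053] [ 0.693 -0.004]
[0.552 0.28  0.091] [0.512 0.185] [0.589 0.354]
[0.532 0.045 0.092] [ 0.488 -0.036] [0.565 0.129]
```

```bash
python3 -c "
from cell import arm
print(arm.sign_off())"
```

```text
the job is handed in; nothing more can be done
None
```

The job is handed in at about 77 s of the 210 s allowed, and every final check I could make agreed. The hand-in itself gave no verdict.

- **Pans:** Both handles were swung inward. The last depth image shows them unchanged since, with tips near (0.57, 0.185) and (0.54, 0.129) m, clear of each other and the pot. By eye and depth, the pans stand upright within about 10 mm of their rings.
- **Modules:** All four sit in pockets. My first placing left three of them caught on the pocket rims, because I had the fixture about 1.5–2 mm off. I found this when the cover's top came out at about 51 mm instead of 46 mm. I took the cover off, reseated the three, and the height maps then read flat at pocket height. They cannot be seen under the cover now, so the cover's height is the only later check on them.
- **Cover:** It went over both pins with almost no force and rests flat. Its top reads 46.8 mm in the top view and 47.4 mm in the side view, against 46 mm nominal. The side view reads about 1 mm high throughout. Tilt is below 0.004 rad.
- **Switch:** Thrown last. The ball moved 55 mm of a possible 57.5 mm, which I take as about 0.93 rad.
- **Left alone:** The pot reads the same position as before. I did not re-measure the bottle or the tin, but nothing went near them. The arm had moved clear of everything before hand-in.

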